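Refit the washed filter cassette in the paint-fume extractor

TASK

Before the glass-painting class starts, take the blue filter cassette from the drying stand and refit it in the white extractor: hook its two tongues in under the lip of the bay, swing the other edge down until it sits fully home, and turn the orange latch shut over it. The latch may need turning out of the way first. Leave the jars, paints, tubs and brushes standing where they are.

Things in the scene. Friction and masses are not known exactly. Their poses are not given: they have to be found in the camera images.
- extractor: White bench-top extractor, fixed on the table. Origin on the table under the centre of its filter bay; x from the bay's tongue side (far from the robot) to its latch side, so roughly towards the robot; z up. Housing x -100 to 112, y -105 to 105 mm, top at z 70; behind it, away from the robot, a grey motor housing x -100 to -158, 94 high, its switch and dial up to 104.
- bay (a point): Centre of the bay at ledge height, z 56 of the extractor (same axes). Opening in the top: x -62.5 to 62.5, y -73 to 73 mm. The cassette seats on ledges along both y sides and the latch side, its underside centre here within the play (2.5 mm in x, 3 in y), its top 2 mm below the housing top. The opening is shorter than cassette plus tongues: it cannot go in flat.
- lip (a point): Middle of the lower edge of the bay's tongue-side lip: extractor (-62.5, 0, 64) mm, same axes. The lip is 6 mm thick (z 64 to 70), full bay width; under it is an empty space back to x -84.5 and down to z 34. The cassette's tongues go under it first, with the other edge held up; seated, their tops are 3 mm below the lip's underside.
- latch (a joint): Orange turn latch on the latch-side rim, vertical axis, light friction (0.04 N m), stays where left; starts anywhere. 0 = shut, arm pointing across the bay edge (extractor -x), over the seated cassette; grows anticlockwise seen from above to 1.62 = open, arm along extractor -y. Clear of the bay above about 1.3 rad; below that it is in the cassette's way.
- latch_grip (a point): On the latch's axis, half-way up its grip fin: extractor (78.5, 0, 93) mm; turns with the latch. Fin 36 mm long along this point's x, 12 mm thick along y, z 78 to 104. Below it the arm, 12 mm wide, reaches 30 mm from the axis to this point's -x, underside 3 mm above the housing top.
- cassette_grip (a point): Centre of the black handle bar of the loose blue filter cassette (0.15 to 0.3 kg). x from tongues to the opposite edge, y along the tongue edge, z out of the top face. Bar 70 mm along y, 14 wide, 14 tall, 23 mm clear above the frame. Frame 120 (x) x 140 (y) x 12 mm, underside centre 42 mm below along -z. Starts on the stand, x rising at 30 degrees, tongues low.
- cassette_tongues (a point): Midway between the tips of the cassette's two tongues, half-way through their thickness: (-74, 0, 2.5) mm from the underside centre, cassette axes. Tongues 14 mm long (x -60 to -74), 24 wide, 5 thick, level with the underside, centred at y +-40.
- cassette_edge (a point): Middle of the cassette's edge face opposite the tongues (the latch side): (60, 0, 6) mm from the underside centre, cassette axes.
- stand: Steel drying stand on a drip tray (170 x 185 mm), fixed; origin on the table under its middle, x from its low side to its high side (which faces the robot). Slats rise at 30 degrees towards x, to 92 mm high; the leaning cassette's underside centre is 52 mm above the origin, its tongues rest on a foot bar 12 mm high.
- jar_red_mid (a point): Centre, half-way up, of the paint-decorated open glass jar beside the extractor; 78 mm across, 98 mm tall; loose, a bystander.
- jar_blue_mid (a point): Centre, half-way up, of the second paint-decorated open glass jar; 78 mm across, 98 mm tall; loose, a bystander.
- paint_yellow_mid (a point): Centre, half-way up, of the large white paint bottle with yellow band and cap, beside the drying stand; 50 mm across, 150 mm tall; loose, a bystander.
- paint_green_mid (a point): Centre, half-way up, of the white paint bottle with green band and cap; 42 mm across, 105 mm tall; loose, a bystander.
- tub_mid (a point): Centre, half-way up, of the round white and blue paint tub; 98 mm across, 66 mm tall; loose, a bystander.
- box_tub_mid (a point): Centre, half-way up, of the rectangular white tub; 75 x 110 mm, 60 mm tall; loose, a bystander.
- brush_pot_mid (a point): Centre, half-way up, of the blue pot with brushes standing in it; 72 mm across, 100 mm tall, brushes up to 200 mm; loose, a bystander.

How it is judged (in metres and radians):
On the way, in this order (a step that is already met when the one before it is completed fails the run):
1. the tongues are under the lip of the bay while the opposite edge is still raised (x of cassette_tongues in the frame of extractor between -0.09 and -0.0655 m and z of cassette_tongues in the frame of extractor below 0.0625 m and z of cassette_edge in the frame of extractor above 0.07 m and y of cassette_tongues in the frame of extractor between -0.02 and 0.02 m), for 0.1 s.
2. the cassette has been swung down and sits fully home on the ledges (x of cassette_tongues in the frame of extractor below -0.0685 m and z of cassette_tongues in the frame of extractor between 0.0555 and 0.0615 m and z of cassette_edge in the frame of extractor between 0.059 and 0.065 m and angle between the z axis of cassette_grip and the z axis of extractor, either way round below 0.04 rad), for 0.2 s.
At the end, for the whole second after the job is handed in: The cassette lies released and at rest in the bay, tongues at least 6 mm under the lip, both edges within 3 mm of full depth and level within 0.04 rad, and the latch is turned shut over it to within 0.25 rad (all of step 2 and value of joint latch below 0.25 rad); the robot touches nothing.
It fails at once if a jar, bottle, tub or pot is pushed more than 30 mm from its place or tipped over (distance of any of jar_red_mid, jar_blue_mid, paint_yellow_mid, paint_green_mid, tub_mid, box_tub_mid, brush_pot_mid from where it was at the start of the episode above 0.03 m or angle between any of jar_red_mid, jar_blue_mid, paint_yellow_mid, paint_green_mid, tub_mid, box_tub_mid, brush_pot_mid's own z axis and vertical above 0.5 rad).
It also fails if it takes over 69 s, if anything falls off the work surface, if the arm or the gripper's body presses on something with over 40 N, if the wrist force passes 120 N, or if a joint passes its speed limit or range.

ROBOT

A 6-joint arm with a two-finger parallel gripper is mounted at the origin on the work surface. World frame = base frame: x ahead of the robot, y to its left, z up, the work surface at z = 0. Lengths are in mm, angles in rad, forces in N, time in s.
With the tool pointing down it reaches from about 275 to 1000 mm from the base axis. Payload 8.4 kg.
Tool frame: the origin (TCP) lies at the very end of the fingers, on their centre line; the grasp point (between the pads) lies behind it (r.grip_point_offset is the x of the grasp point in the tool frame, in mm); x points along the fingers, z is the direction in which the jaws open and shut, and the axes are right-handed (so a half turn about x gives the same grasp; the last joint's range is limited). The gripper opens to 85 mm and grips with 20 to 120 N. Pads are 22 mm wide; open, the fingers measure 114 mm over their backs; the gripper's body (76 mm by 85 mm) begins 54 mm behind the grasp point. The pads swing forward as they close: fully open they stand 13 mm farther back than shut.
Start: joints at [1.143, 0.353, 1.633, -0, 1.155, -0.002], TCP at [258.155, 569.196, 231.281] pointing down, gripper open.
Joint ranges: [-2.63, 2.63], [-0.92, 2.1], [0.06, 2.66], [-1.3, 4.44], [0, 2.69], [-3.02, 3.02]. Speed limits (rad/s): [2.22, 2.22, 2.79, 3.14, 3.14, 3.14].

INTERFACE

Orientations are given as [roll, pitch, yaw] about the fixed x, y, z axes, in that order (R = Rz(yaw) Ry(pitch) Rx(roll)).
In Python, from rig import r, vision, order gives the robot as it stands. The module is installed in compiled form; this text tells all that it offers.
- The arm moves only by the tool step_arm, never from a script. Its argument "rows" is a list of rows, each a list of 7 numbers: the shift along the world's x, y, z in mm, then the turn, a rotation vector about the world's x, y, z in rad, then the finger opening in mm, from 0 to 85.4. A call has exactly 8 rows; each row is the pose to reach, as a shift and turn from the pose measured when the call began; what a row does not reach only later rows make up. A row lasts 1/8 s, in which the tool goes at most 62.5 mm and 10.7 degrees, less where a joint would pass 70% of its speed; a pose out of reach is approached as far as the arm can. A call with a gripper value outside its range is refused whole. The fingers move at their own pace and stop on an object; "force" is the grip in N (left out, the last holds). Time passes only in rows, so rows that repeat a pose let the fingers close, or fill a call up. It gives the time, the measured TCP pose, the force and the opening at its end, in the units of the state.
- r.sense(): the state, without advancing time (a new reading comes with each control period).
- vision.grab_frame(name): name is "scene" or "top" or "wrist"; returns (picture, depth): 480x640x3 uint8, red, green, blue; 480x640 float32, mm along the optical axis (not along the pixel's ray), 0 where there is no reading.
- vision.camera_info(name): a dict with "K" (3x3 intrinsics, pixels), "origin" and "attitude" of the camera in the world; the wrist camera has in their place "tool_from_camera" (4x4, takes a point from camera to tool coordinates, whose origin is the TCP and whose axes are the tool frame's). Camera axes: x right, y down, z forward; pixel columns grow to the right and rows downward; lengths in mm; the calibration is good to about 2 mm. A picture is of the moment at which its call begins: read the wrist's pose just before it. camera_info takes no time and is no camera call.
- order.sign_off(): hands the job in, once; it reports no verdict.
The state is a dict: "clock": time; "qpos": joint angles; "qvel": joint speeds; "joint_efforts": joint torques, N m; "eef_pos": TCP position; "tcp_rot": TCP orientation; "contact_force": force on the tool from outside, world axes, zero at the start; "wrist_torque": the same for the moment, N m; "opening": opening from 0.0 (shut) to 1.0 (fully open).
Only numpy, scipy, OpenCV 4.12 (cv2) and the standard library are available. Lean on these libraries where they do the work, as an engineer would, in place of code of your own. Each camera call takes 0.05 s, during which the arm holds its last target.

## Working session

There is one attempt and no reset: what is moved stays moved. The work goes in short steps, Python scripts to look and compute and a tool call to move; the robot and the scene stay as the last step left them, time stands still between calls to the robot, and variables do not carry over. Pictures are saved under pics/ and viewed, and the job is handed in when it is done.

Besides the shell and the picture viewer there is one more tool, called by a JSON object that holds its "method" and its "body", one argument or row to a line. step_arm: Moves the arm, as the interface text tells. Its arguments: {"type":"object","properties":{"rows":{"type":"array"},"force":{"type":"number"}},"required":["rows"]}

```bash
ls; mkdir -p pics
python3 - <<'E'
from rig import r, vision, order
import cv2,numpy as np
np.set_printoptions(suppress=True,precision=3)
print(r.sense(), r.grip_point_offset)
for n in ("scene","top"):
    p,d=vision.grab_frame(n); cv2.imwrite(f"pics/{n}0.png",p[:,:,::-1]); np.savez(f"pics/{n}0.npz",p=p,d=d)
    print(n,vision.camera_info(n))
print(vision.camera_info("wrist"))
E
```

```text
pics
{'clock': 0.0, 'qpos': array([ 1.143,  0.354,  1.634,  0.   ,  1.155, -0.002]), 'qvel': array([ 0.   , -0.001, -0.001, -0.001,  0.001, -0.   ]), 'joint_efforts': array([  0.003, -60.525, -34.208,   0.   ,   0.009,   0.   ]), 'eef_pos': array([257.931, 568.744, 230.555]), 'tcp_rot': array([ 3.136,  1.569, -2.002]), 'contact_force': array([-0.144,  0.686, -0.797]), 'wrist_torque': array([-0.021, -0.004, -0.052]), 'opening': 1.0033385615223651} -18.700000000000003
scene {'K': array([[516.601,   0.   , 315.825],
       [  0.   , 516.601, 237.248],
       [  0.   ,   0.   ,   1.   ]]), 'origin': array([1242.596, -615.216,  654.426]), 'attitude': array([-2.134, -0.008,  0.869])}
top {'K': array([[511.711,   0.   , 308.995],
       [  0.   , 511.711, 236.512],
       [  0.   ,   0.   ,   1.   ]]), 'origin': array([ 389.905,  -10.713, 1343.203]), 'attitude': array([-3.02 ,  0.004, -1.585])}
{'K': array([[374.913,   0.   , 324.329],
       [  0.   , 374.913, 238.464],
       [  0.   ,   0.   ,   1.   ]]), 'tool_from_camera': array([[  -0.   ,   -0.317,    0.948, -143.024],
       [  -0.001,   -0.948,   -0.317,   81.698],
       [   1.   ,   -0.001,   -0.   ,   -0.777],
       [   0.   ,    0.   ,    0.   ,    1.   ]])}
```

View pics/scene0.png

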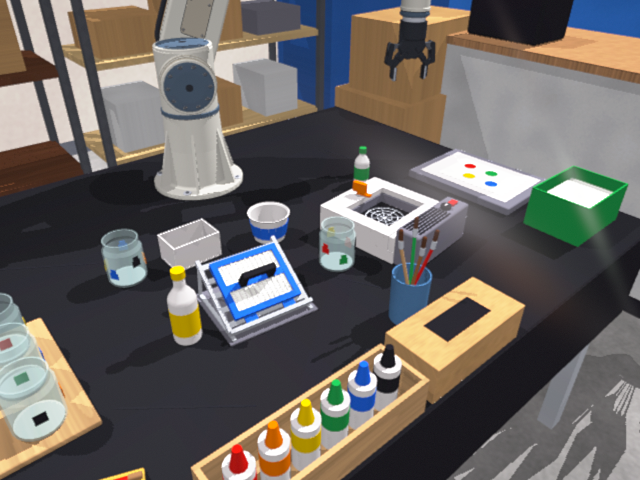

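View pics/top0.png

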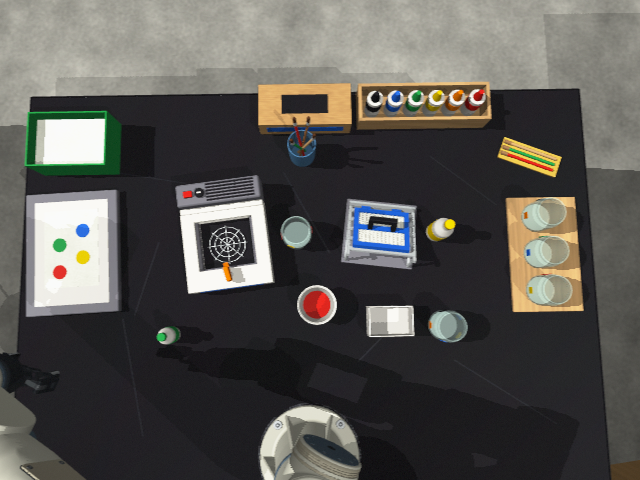

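The scene view shows the stand with the blue cassette (255,285), the extractor (390,215), the latch (360,188) and a red jar (337,245). The top view shows the extractor at (227,245), the latch at (228,270) and the cassette at (380,230). Next I'll zoom in and measure.

```bash
cat > h.py <<'E'
import numpy as np, cv2
from scipy.spatial.transform import Rotation as R
from rig import r, vision, order
np.set_printoptions(suppress=True,precision=2)
def cam(n):
    c=vision.camera_info(n); K=np.array(c["K"])
    if n=="wrist":
        s=r.sense(); T=np.eye(4); T[:3,:3]=R.from_euler('xyz',s["tcp_rot"]).as_matrix(); T[:3,3]=s["eef_pos"]
        T=T@np.array(c["tool_from_camera"])
    else:
        T=np.eye(4); T[:3,:3]=R.from_euler('xyz',c["attitude"]).as_matrix(); T[:3,3]=c["origin"]
    return K,T
def onplane(K,T,uv,z):
    uv=np.atleast_2d(uv).astype(float)
    d=np.c_[(uv-[K[0,2],K[1,2]])/K[0,0],np.ones(len(uv))]@T[:3,:3].T
    return T[:3,3]+d*((z-T[2,3])/d[:,2])[:,None]
def pts(K,T,dep):
    v,u=np.mgrid[:480,:640]
    P=np.stack([(u-K[0,2])/K[0,0]*dep,(v-K[1,2])/K[1,1]*dep,dep],-1)
    return P@T[:3,:3].T+T[:3,3]
def proj(K,T,X):
    p=(np.atleast_2d(X)-T[:3,3])@T[:3,:3]
    return p[:,:2]/p[:,2:]*K[0,0]+[K[0,2],K[1,2]]
E
python3 - <<'E'
from h import *
a=np.load("pics/top0.npz");p,d=a["p"],a["d"];K,T=cam("top")
P=pts(K,T,d)
print("table z",np.median(P[380:400,60:100,2]),np.median(P[400:420,480:520,2]))
Z=np.where(d>0,P[...,2],np.nan)
z=Z[165:300,165:285]; 
top=((Z>62)&(Z<78)).astype(np.uint8); top[:, :165]=0; top[:,285:]=0; top[300:]=0; top[:195]=0
white=(p.min(2)>150).astype(np.uint8)
cs,_=cv2.findContours(top*white,cv2.RETR_CCOMP,cv2.CHAIN_APPROX_NONE)
for c in cs:
    if cv2.contourArea(c)>500: 
        b=cv2.minAreaRect(c); print(cv2.contourArea(c),b); print(onplane(K,T,cv2.boxPoints(b),70), onplane(K,T,b[0],70))
hsv=cv2.cvtColor(p,cv2.COLOR_RGB2HSV)
o=cv2.inRange(hsv,(8,150,120),(22,255,255)); o[:, :165]=0;o[:,285:]=0
ys,xs=np.nonzero(o); print(len(xs),xs.min(),xs.max(),ys.min(),ys.max())
for x,y in list(zip(xs,ys))[::6]: print(x,y,P[y,x])
im=np.hstack([cv2.resize(p[170:300,165:295],(390,390),interpolation=cv2.INTER_CUBIC),cv2.resize(p[170:300,325:455],(390,390),interpolation=cv2.INTER_CUBIC)])
cv2.imwrite("pics/z1.png",im[:,:,::-1])
E
```

```text
table z 0.6076320874916519 0.623486430658545
6862.5 ((224.69793701171875, 246.0176544189453), (83.94113159179688, 85.10519409179688), 82.56858825683594)
[[618.2  323.72  70.  ]
 [643.22 110.49  70.  ]
 [432.93  84.22  70.  ]
 [408.82 293.3   70.  ]] [[524.74 202.9   70.  ]]
3060.5 ((225.3385009765625, 249.70770263671875), (64.99419403076172, 60.280879974365234), 82.87498474121094)
[[588.81 287.13  70.  ]
 [605.61 136.46  70.  ]
 [443.09 116.56  70.  ]
 [426.77 264.96  70.  ]] [[515.44 201.24  70.  ]]
101 223 231 262 280
225 262 [483.86 200.1   80.9 ]
226 263 [481.49 197.94  78.92]
226 264 [478.92 197.71  80.24]
226 265 [476.96 198.93  72.76]
226 266 [472.3  193.53 105.41]
226 267 [469.65 192.96 108.84]
227 268 [467.74 191.92 100.29]
227 269 [465.06 191.23 104.47]
228 270 [463.03 189.97  97.17]
229 271 [461.55 190.29  79.76]
229 272 [458.82 189.53  84.52]
225 274 [453.27 196.78  99.86]
226 275 [450.59 193.59 104.38]
227 276 [448.11 191.06 104.98]
228 277 [445.45 187.86 109.75]
229 278 [443.04 185.54 109.15]
231 279 [441.3  183.46  91.43]
```

Run:
```python
from h import *
a=np.load("pics/scene0.npz");p=a["p"]
im=np.hstack([cv2.resize(p[160:280,180:310],(390,360),interpolation=cv2.INTER_CUBIC),cv2.resize(p[160:280,310:440],(390,360),interpolation=cv2.INTER_CUBIC)])
cv2.imwrite("pics/z2.png",im[:,:,::-1])
```

```text
(no output)
```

View pics/z1.png

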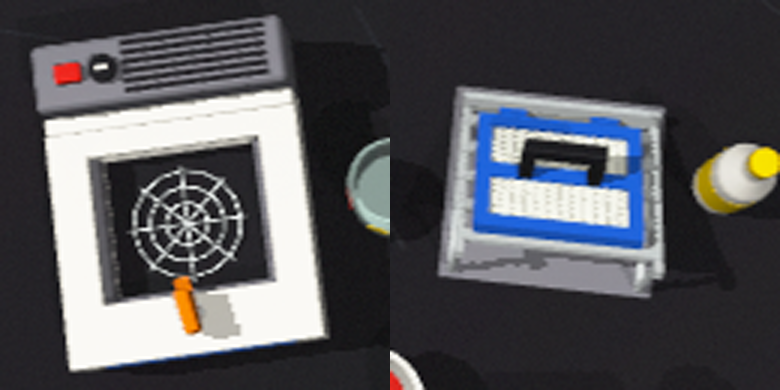

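View pics/z2.png

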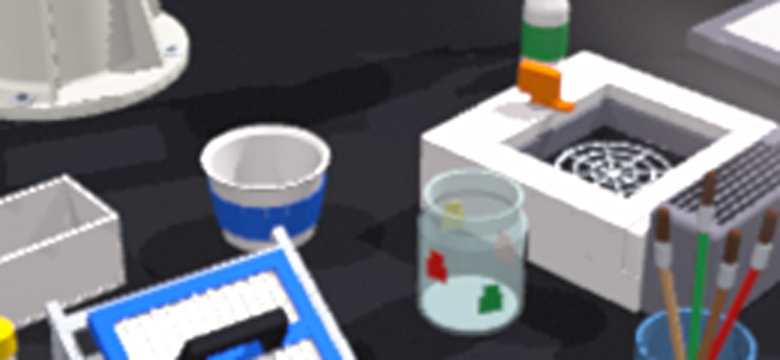

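The top zoom shows the latch nearly shut, with its arm pointing across the bay edge. The cassette lies on the stand with its bar at about (381,223). I'll fit edges for the extractor and cassette poses.

Run:
```python
from h import *
a=np.load("pics/top0.npz");p,d=a["p"],a["d"];K,T=cam("top")
g=p.min(2).astype(np.float32)
# subpixel edges of hole: scan along rows/cols
def edge(line,lo,hi,th=130):
    out=[]
    for i in range(lo,hi):
        if (line[i]-th)*(line[i+1]-th)<0: out.append(i+(th-line[i])/(line[i+1]-line[i]))
    return out
L=[];Rr=[];F=[];N=[]; OL=[];OR=[];OB=[]
for v in range(226,266,2):
    e=edge(g[v],165,290)
    if len(e)>=4: OL.append((e[0],v));L.append((e[1],v));Rr.append((e[-2],v));OR.append((e[-1],v))
for u in list(range(204,220,2))+list(range(238,252,2)):
    e=edge(g[:,u],195,300)
    if len(e)>=3: F.append((u,e[0] if g[195,u]>130 else e[1])); N.append((u,e[-2]));OB.append((u,e[-1]))
for n,q in dict(L=L,R=Rr,F=F,N=N,OL=OL,OR=OR,OB=OB).items():
    W=onplane(K,T,np.array(q),70)[:,:2]
    c=np.median(W,0)
    vx,vy,x0,y0=cv2.fitLine(W.astype(np.float32),cv2.DIST_HUBER,0,0.01,0.01).ravel()
    res=(W-[x0,y0])@[-vy,vx]
    print(n,(vx,vy),(x0,y0),"ang",np.degrees(np.arctan2(vy,vx)),"res",res.std(), len(W))
```

```text
L (np.float32(0.99256045), np.float32(0.121752694)) (np.float32(538.51154), np.float32(274.50787)) ang 6.9932666 res 0.2806795895040176 20
R (np.float32(0.8417583), np.float32(-0.5398545)) (np.float32(517.72253), np.float32(116.04582)) ang -32.673733 res 9.560815351234906 20
F (np.float32(0.104253486), np.float32(-0.99455076)) (np.float32(645.9339), np.float32(187.72021)) ang -84.01584 res 14.083622608909035 15
N (np.float32(0.12205911), np.float32(-0.99252284)) (np.float32(470.49713), np.float32(213.78954)) ang -82.989044 res 0.5176944684793592 15
OL (np.float32(0.9924907), np.float32(0.122320205)) (np.float32(527.43884), np.float32(308.3875)) ang 7.0260267 res 0.2106190568277302 20
OR (np.float32(0.8744821), np.float32(-0.4850578)) (np.float32(537.9593), np.float32(64.88866)) ang -29.01626 res 9.399811730513308 20
OB (np.float32(0.12013763), np.float32(-0.99275726)) (np.float32(418.96878), np.float32(206.50247)) ang -83.09995 res 0.2547562533269655 15
```

Run:
```python
from h import *
a=np.load("pics/top0.npz");p,d=a["p"],a["d"];K,T=cam("top")
g=p.min(2).astype(np.float32)
def cr(line,idx,th=130):
    for i,j in zip(idx[:-1],idx[1:]):
        if line[i]>=th>line[j]: return i+(j-i)*(th-line[i])/(line[j]-line[i])
e=np.radians(7.0); xe=-np.array([np.cos(e),np.sin(e)]); ye=np.array([-xe[1],xe[0]]); print(xe,ye)
def rep(n,q,ax):
    W=onplane(K,T,np.array(q),70)[:,:2]
    vx,vy,x0,y0=cv2.fitLine(W.astype(np.float32),cv2.DIST_HUBER,0,0.01,0.01).ravel()
    print(n,"ang",np.degrees(np.arctan2(vy,vx)),"off x",np.median(W@xe),"y",np.median(W@ye),"std",(W@ax).std())
rep("L",[(cr(g[v],range(190,230)),v) for v in range(226,266,2)],ye)
rep("R",[(cr(g[v],range(265,235,-1)),v) for v in range(224,262,2)],ye)
rep("OL",[(cr(g[v],range(195,165,-1)),v) for v in range(226,266,2)],ye)
rep("OR",[(cr(g[v],range(260,285)),v) for v in range(250,280,2)],ye)
rep("F",[(u,cr(g[:,u],range(212,240))) for u in range(203,245,2)],xe)
rep("N",[(u,cr(g[:,u],range(280,250,-1))) for u in list(range(204,220,2))+list(range(236,250,2))],xe)
rep("OB",[(u,cr(g[:,u],range(280,300))) for u in range(195,265,3)],xe)
```

```text
[-0.99 -0.12] [ 0.12 -0.99]
L ang 6.9932666 off x -557.6927491562224 y -206.84953468145972 std 0.2810461735312507
R ang 7.0785723 off x -545.9661091603965 y -66.1286260031286 std 0.3486004642691545
OL ang 7.0260267 off x -562.5356784593491 y -241.78794336920615 std 0.2099352879886349
OR ang 6.9002075 off x -485.17192797555487 y -28.994321747015668 std 0.13523111972598384
F ang -83.04052 off x -610.8863571762522 y -134.1157069965081 std 0.2528870760488653
N ang -82.903725 off x -493.0210216543989 y -160.37747758794865 std 0.6361680171416244
OB ang -83.00556 off x -440.9167640741037 y -137.69197368651518 std 0.22971182552300612
```

Run:
```python
from h import *
a=np.load("pics/top0.npz");p,d=a["p"],a["d"];K,T=cam("top")
P=pts(K,T,d); hsv=cv2.cvtColor(p,cv2.COLOR_RGB2HSV)
m=cv2.inRange(hsv,(100,150,100),(125,255,255)); m[:, :345]=0;m[:,418:]=0;m[:195]=0;m[270:]=0
W=P[(m>0)&(d>0)]; W=W[(W[:,2]>15)&(W[:,2]<120)]
c=np.median(W,0)
for _ in range(5):
    A=np.c_[W[:,:2],np.ones(len(W))]; co=np.linalg.lstsq(A,W[:,2],rcond=None)[0]; res=W[:,2]-A@co; W=W[abs(res)<max(3,2*res.std())]
n=np.array([-co[0],-co[1],1]);n/=np.linalg.norm(n)
print(len(W),res.std(),"normal",n,"tilt",np.degrees(np.arccos(n[2])),"az of n",np.degrees(np.arctan2(n[1],n[0])))
# contour corners on plane
cs,_=cv2.findContours(cv2.morphologyEx(m,cv2.MORPH_CLOSE,np.ones((15,15))),cv2.RETR_EXTERNAL,cv2.CHAIN_APPROX_NONE)
c=max(cs,key=cv2.contourArea); b=cv2.minAreaRect(c)
def ray(uv,o,n):
    dd=np.c_[(uv-np.array([K[0,2],K[1,2]]))/K[0,0],np.ones(len(uv))]@T[:3,:3].T
    return T[:3,3]+dd*(((o-T[:3,3])@n)/(dd@n))[:,None]
print(b); o=np.array([0,0,co[2]])
C=ray(c[:,0,:].astype(float),o,n)
u=np.cross(n,[0,0,1]);u/=np.linalg.norm(u); v=np.cross(n,u)
q=np.c_[C@u,C@v].astype(np.float32); rr=cv2.minAreaRect(q); bp=cv2.boxPoints(rr)
print(rr); off=(o@n)*n
for k in bp: print(off+k[0]*u+k[1]*v)
print("ctr",off+rr[0][0]*u+rr[0][1]*v)
# black bar
k=(p.max(2)<60)&(P[...,2]>70)&(d>0); k[:, :350]=0;k[:,412:]=0;k[:205]=0;k[250:]=0
print(k.sum(), np.median(P[k],0), P[k].min(0),P[k].max(0))
ys,xs=np.nonzero(k); print(xs.min(),xs.max(),ys.min(),ys.max())
```

```text
836 2.1760434358760836 normal [ 0.49 -0.06  0.87] tilt 29.62413971845635 az of n -6.831184458075167
((381.53704833984375, 228.6417694091797), (58.20661926269531, 42.05145263671875), 5.906140327453613)
((121.59663391113281, 476.59161376953125), (135.06382751464844, 139.95098876953125), 89.99613952636719)
[ 515.6  -113.75   96.54]
[ 498.95 -252.71   96.54]
[ 615.52 -266.68   29.78]
[ 632.17 -127.73   29.77]
ctr [ 565.56 -190.22   63.16]
218 [ 577.36 -192.62   93.42] [ 558.34 -224.68   70.75] [ 589.43 -156.11  104.71]
368 396 217 230
```

```bash
cat >> h.py <<'E'
def tool():
    s=r.sense(); return np.array(s["eef_pos"]),R.from_euler('xyz',s["tcp_rot"])
def frame(x,z):
    x=np.array(x,float);x/=np.linalg.norm(x); z=np.array(z,float); z-=x*(x@z); z/=np.linalg.norm(z)
    return R.from_matrix(np.c_[x,np.cross(z,x),z])
def delta(grip,Rt,atgrip=True):
    p,Rc=tool(); G=np.array(grip,float)
    tcp=G-Rt.as_matrix()[:,0]*r.grip_point_offset if atgrip else G
    rv=(Rt*Rc.inv()).as_rotvec()
    print("shift",tcp-p,"rotvec",rv.round(3),"deg",np.degrees(np.linalg.norm(rv)).round(1)); return tcp-p,rv
E
python3 - <<'E'
from h import *
p,Rc=tool(); print(Rc.as_matrix())
for n in("wrist",):
    K,T=cam(n);print(T)
    pic,d=vision.grab_frame(n); cv2.imwrite("pics/w0.png",pic[:,:,::-1])
# latch above: fin direction angle a from +x world
for a in (25,):
    f=np.radians(a); fin=np.array([np.cos(f),np.sin(f),0])
    for s in (1,-1):
        zt=s*np.array([-fin[1],fin[0],0]); print(s); delta([454,193,93+120],frame([0,0,-1],zt))
E
```

```text
[[-0.   -0.91  0.41]
 [-0.    0.41  0.91]
 [-1.    0.   -0.  ]]
[[  0.41   0.86   0.29 183.31]
 [  0.91  -0.39  -0.13 602.01]
 [ -0.     0.32  -0.95 373.64]
 [  0.     0.     0.     1.  ]]
1
shift [ 195.98 -375.85  -36.41] rotvec [0.   0.   0.86] deg 49.4
-1
shift [ 195.98 -375.85  -36.41] rotvec [ 0.   -0.   -2.28] deg 130.6
```

View pics/w0.png

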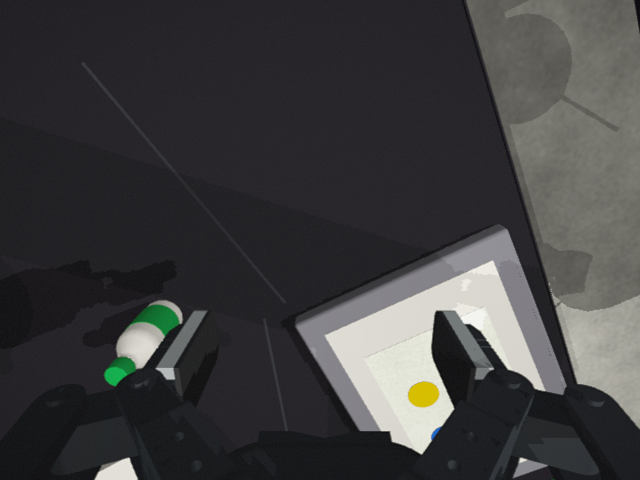

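The wrist view shows the palette tray and the green bottle, with nothing of the target in it. I'll move over the latch with the jaws across its fin, staying high.

{"method": "step_arm", "body": {
  "rows": [
    [24,-47,0,0,0,0.11,85],
    [49,-94,0,0,0,0.22,85],
    [73,-141,0,0,0,0.33,85],
    [98,-188,0,0,0,0.44,85],
    [122,-235,0,0,0,0.55,85],
    [147,-282,0,0,0,0.66,85],
    [171,-329,-10,0,0,0.77,85],
    [190,-371,-20,0,0,0.86,85]
  ]
}}

```text
clock: 1.15
eef_pos: [448.7, 196.2, 210.6]
tcp_rot: [-2.755, 1.57, -0.747]
contact_force: [1.4, 0.2, 0.0]
opening: 1.0
```

Run:
```python
from h import *
s=r.sense();print(s["clock"],s["qpos"],s["eef_pos"])
K,T=cam("wrist");pic,d=vision.grab_frame("wrist"); cv2.imwrite("pics/w1.png",pic[:,:,::-1]); np.savez("pics/w1.npz",p=pic,d=d,K=K,T=T)
```

```text
1.15 [ 0.41  0.16  1.94 -0.    1.04 -1.6 ] [448.68 196.16 210.57]
```

View pics/w1.png

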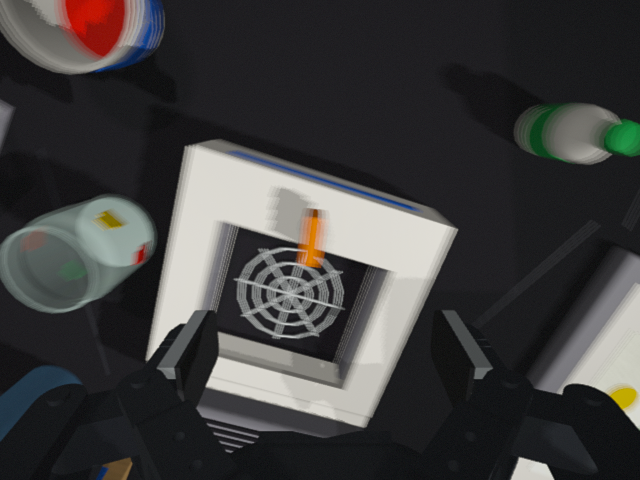

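The picture is blurred because the arm was still moving. I'll take another one now that it has settled.

Run:
```python
from h import *
vision.grab_frame("wrist")
for i in range(1):
    s=r.sense();print(s["clock"],s["eef_pos"],s["qvel"])
    K,T=cam("wrist");pic,d=vision.grab_frame("wrist")
cv2.imwrite("pics/w2.png",pic[:,:,::-1]); np.savez("pics/w2.npz",p=pic,d=d,K=K,T=T)
P=pts(K,T,d); m=(d>0)&(P[...,2]>60)&(P[...,2]<80)&(pic.min(2)>150); print(np.median(P[m][:,2]))
```

```text
1.25 [448.55 194.29 209.67] [ 0.06 -0.01 -0.02  0.03  0.02  0.15]
70.49979604993877
```

View pics/w2.png

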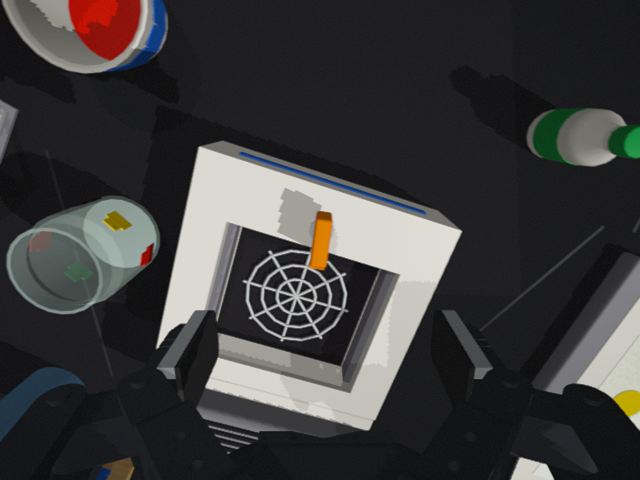

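The wrist view now shows the whole bay: latch-side edge (228,222)–(400,274), lip at about (290,365), latch at (320,240). I'll measure the edges along lines on the z=70 plane.

```bash
cat > meas.py <<'E'
from h import *
import sys
a=np.load(sys.argv[1]);p,d,K,T=a["p"],a["d"],a["K"],a["T"]
c0=np.array([531.8,202.3]);e=np.radians(7);xe=-np.array([np.cos(e),np.sin(e)]);ye=np.array([-xe[1],xe[0]])
g=cv2.GaussianBlur(p,(0,0),0.7).astype(np.float32)
# rectified: rows x_ext -110..120, cols y_ext -115..115, .5mm
xs=np.arange(-110,130,.5);ys=np.arange(-115,115,.5)
Y,X=np.meshgrid(ys,xs)
def rect(z):
    W=np.stack([c0[0]+X*xe[0]+Y*ye[0],c0[1]+X*xe[1]+Y*ye[1],np.full_like(X,z)],-1).reshape(-1,3)
    uv=proj(K,T,W).astype(np.float32).reshape(*X.shape,2)
    return cv2.remap(p,uv[...,0],uv[...,1],cv2.INTER_LINEAR)
for z in (70,):
    im=rect(z); cv2.imwrite(sys.argv[2],im[:,:,::-1])
E
python3 meas.py pics/w2.npz pics/r2.png
```

```text
(no output)
```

View pics/r2.png

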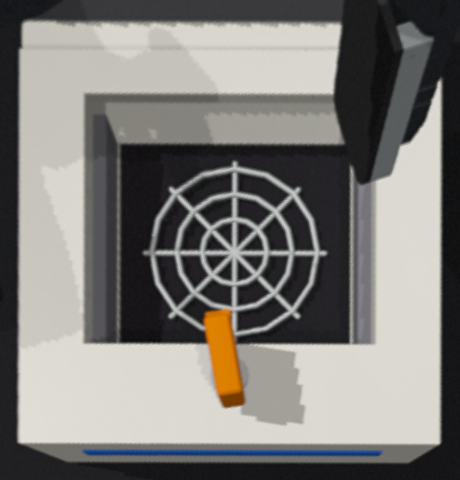

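```bash
cat >> meas.py <<'E'
out=[]
for z in (104,76):
    xs=np.arange(30,110,.25);ys=np.arange(-40,40,.25);Y,X=np.meshgrid(ys,xs)
    out.append(rect(z))
cv2.imwrite(sys.argv[2].replace(".png","L.png"),cv2.resize(np.hstack(out),None,fx=1.2,fy=1.2)[:,:,::-1])
E
python3 meas.py pics/w2.npz pics/r2.png
```

```text
(no output)
```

View pics/r2L.png

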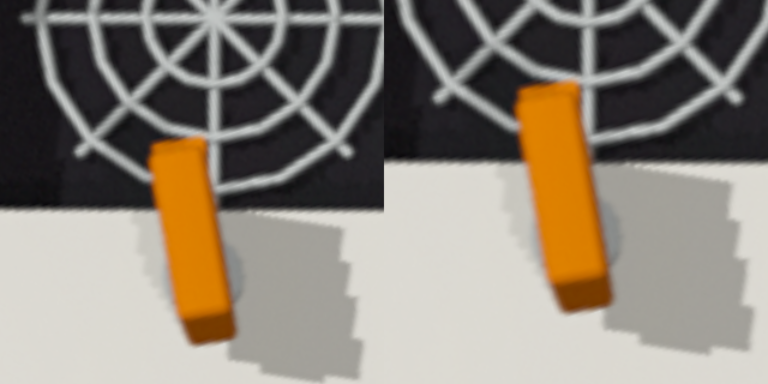

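The latch reads 0.16 rad and its axis is at world (453.9,192.7), as modelled. Next I'll work out the descent.

Run:
```python
from h import *
s=r.sense();print(s["clock"],s["qpos"],s["eef_pos"],s["qvel"])
f=np.radians(16.1); delta([453.9,192.7,95],frame([0,0,-1],[-np.sin(f),np.cos(f),0]))
```

```text
1.3 [ 0.41  0.17  1.94 -0.    1.04 -1.59] [448.19 196.   210.15] [ 0.05 -0.01 -0.01  0.01  0.    0.05]
shift [   5.71   -3.3  -133.85] rotvec [ 0.   -0.   -0.15] deg 8.6
```

{"method": "step_arm", "body": {
  "rows": [
    [2,-1,-30,0,0,-0.05,85],
    [4,-2,-60,0,0,-0.1,85],
    [6,-3,-90,0,0,-0.15,85],
    [5.7,-3.3,-115,0,0,-0.15,85],
    [5.7,-3.3,-134,0,0,-0.15,85],
    [5.7,-3.3,-134,0,0,-0.15,85],
    [5.7,-3.3,-134,0,0,-0.15,40],
    [5.7,-3.3,-134,0,0,-0.15,20]
  ],
  "force": 20
}}

```text
clock: 2.3
eef_pos: [454.4, 193.2, 77.1]
tcp_rot: [-2.829, 1.57, -0.978]
contact_force: [-0.1, 0.8, 0.1]
opening: 0.599
```

Run:
```python
from h import *
s=r.sense();print(s["clock"],s["qpos"],s["eef_pos"],s["opening"],s["contact_force"])
f=np.radians(16.1); delta([453.9,192.7,95],frame([0,0,-1],[-np.sin(f),np.cos(f),0]))
K,T=cam("wrist");pic,d=vision.grab_frame("wrist"); cv2.imwrite("pics/w3.png",pic[:,:,::-1])
```

```text
2.3 [ 0.4   0.37  2.03 -0.    0.74 -1.45] [454.45 193.23  77.09] 0.5985037617238961 [-0.06  0.83  0.12]
shift [-0.55 -0.53 -0.79] rotvec [0. 0. 0.] deg 0.1
```

View pics/w3.png

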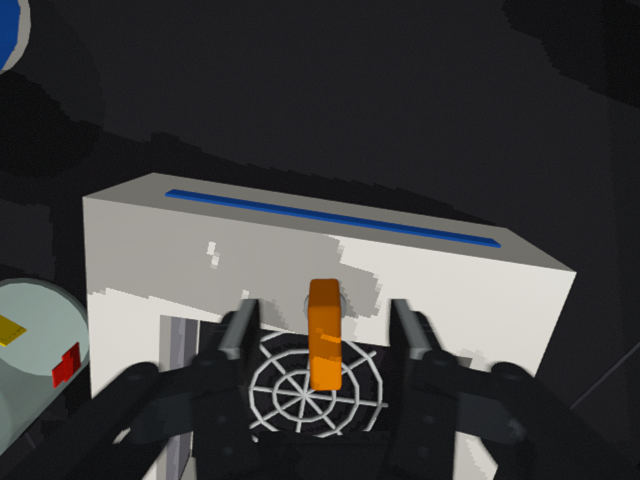

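The fin at (323,335) is centred between the pads. I'll close on it and start turning.

{"method": "step_arm", "body": {
  "rows": [
    [-0.5,-0.5,0,0,0,0,5],
    [-0.5,-0.5,0,0,0,0,5],
    [-0.5,-0.5,0,0,0,0,5],
    [-0.5,-0.5,0,0,0,0,5],
    [-0.5,-0.5,0,0,0,0,5],
    [-0.5,-0.5,0,0,0,0,5],
    [-0.5,-0.5,0,0,0,0.08,5],
    [-0.5,-0.5,0,0,0,0.2,5]
  ],
  "force": 25
}}

```text
clock: 3.35
eef_pos: [454.2, 193.1, 77.6]
tcp_rot: [-1.959, 1.569, 0.095]
contact_force: [-1.9, 2.6, 6.2]
opening: 0.133
```

{"method": "step_arm", "body": {
  "rows": [
    [0,0,0,0,0,0.17,5],
    [0,0,0,0,0,0.34,5],
    [0,0,0,0,0,0.51,5],
    [0,0,0,0,0,0.68,5],
    [0,0,0,0,0,0.85,5],
    [0,0,0,0,0,1.02,5],
    [0,0,0,0,0,1.14,5],
    [0,0,0,0,0,1.14,5]
  ]
}}

```text
clock: 4.35
eef_pos: [454.8, 192.8, 77.7]
tcp_rot: [-2.615, 1.569, 0.579]
contact_force: [3.2, -2.6, -3.4]
opening: 0.136
```

Run:
```python
from h import *
s=r.sense();print(s["clock"],s["qpos"],s["eef_pos"],s["opening"],s["contact_force"])
p,Rc=tool();z=Rc.as_matrix()[:,2]; print("jaw az",np.degrees(np.arctan2(z[1],z[0])), "latch est deg",np.degrees(np.arctan2(z[1],z[0]))-97)
K,T=cam("wrist");pic,d=vision.grab_frame("wrist"); cv2.imwrite("pics/w4.png",pic[:,:,::-1])
```

```text
4.35 [ 0.4   0.37  2.04  0.    0.74 -2.8 ] [454.82 192.82  77.68] 0.13639509270085154 [ 3.21 -2.59 -3.39]
jaw az -177.0066504636422 latch est deg -274.0066504636422
```

View pics/w4.png

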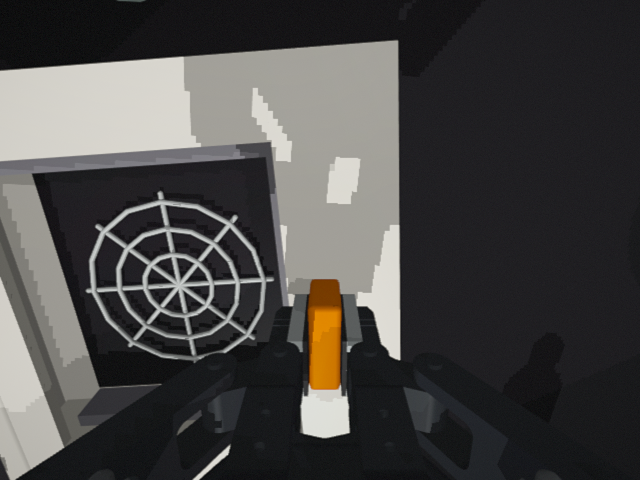

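The latch is turned to about 1.50 rad. I'll release it and lift.

{"method": "step_arm", "body": {
  "rows": [
    [0,0,0,0,0,0,60],
    [0,0,0,0,0,0,60],
    [0,0,5,0,0,0,60],
    [0,0,40,0,0,0,85],
    [0,-20,90,0,0,-0.15,85],
    [0,-50,140,0,0,-0.33,85],
    [10,-90,190,0,0,-0.5,85],
    [20,-130,240,0,0,-0.68,85]
  ]
}}

```text
clock: 5.4
eef_pos: [473.7, 64.7, 316.4]
tcp_rot: [-2.488, 1.568, 0.019]
contact_force: [1.5, -0.3, -0.3]
opening: 0.998
```

Run:
```python
from h import *
s=r.sense();print(s["clock"],s["qpos"],s["eef_pos"])
delta([574,-120,250],frame([0,0,-1],[np.cos(np.radians(-6.8)),np.sin(np.radians(-6.8)),0]))
pic,d=vision.grab_frame("top"); cv2.imwrite("pics/t1.png",pic[:,:,::-1])
```

```text
5.4 [ 0.13  0.04  1.83 -0.    1.27 -2.37] [473.74  64.71 316.35]
shift [ 100.26 -184.71  -85.05] rotvec [ 0.    0.   -2.62] deg 150.4
```

View pics/t1.png

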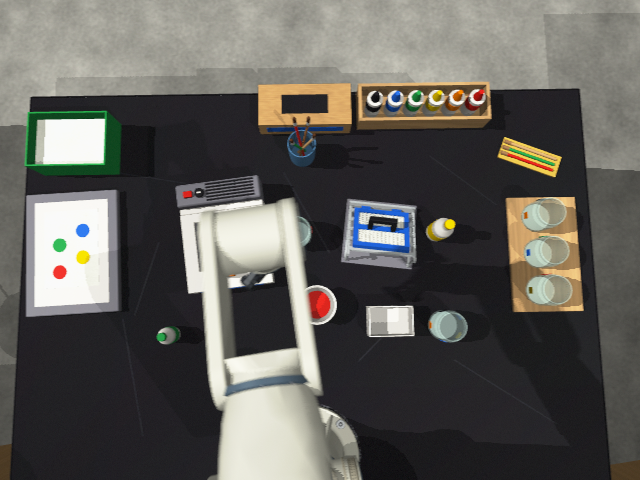

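{"method": "step_arm", "body": {
  "rows": [
    [12,-25,0,0,0,-0.17,85],
    [25,-50,0,0,0,-0.34,85],
    [38,-75,0,0,0,-0.51,85],
    [50,-100,0,0,0,-0.68,85],
    [60,-125,-5,0,0,-0.85,85],
    [72,-150,-10,0,0,-1.02,85],
    [85,-175,-15,0,0,-1.19,85],
    [95,-195,-20,0,0,-1.36,85]
  ]
}}

```text
clock: 6.45
eef_pos: [572.5, -134.3, 302.7]
tcp_rot: [-2.636, 1.559, -1.505]
contact_force: [-0.1, 0.4, -0.1]
opening: 0.996
```

Run:
```python
from h import *
s=r.sense();print(s["clock"],s["qpos"],s["eef_pos"])
delta([574,-140,270],frame([0,0,-1],[np.cos(np.radians(-6.8)),np.sin(np.radians(-6.8)),0]),False)
```

```text
6.45 [-0.23  0.23  1.64 -0.01  1.27 -1.35] [ 572.54 -134.25  302.73]
shift [  1.46  -5.75 -32.73] rotvec [ 0.01 -0.01 -1.25] deg 71.6
```

{"method": "step_arm", "body": {
  "rows": [
    [0,0,-10,0,0,-0.18,85],
    [0,0,-20,0,0,-0.36,85],
    [0,0,-30,0,0,-0.54,85],
    [0,0,-30,0,0,-0.72,85],
    [0,0,-30,0,0,-0.9,85],
    [0,0,-30,0,0,-1.08,85],
    [0,0,-30,0,0,-1.25,85],
    [0,0,-30,0,0,-1.25,85]
  ]
}}

```text
clock: 7.45
eef_pos: [572.4, -134.1, 272.9]
tcp_rot: [-2.653, 1.559, -2.771]
contact_force: [0.2, -0.1, -0.4]
opening: 0.993
```

Run:
```python
from h import *
for i in range(3):vision.grab_frame("wrist")
s=r.sense();print(s["clock"],s["qpos"],s["eef_pos"],s["qvel"])
K,T=cam("wrist");pic,d=vision.grab_frame("wrist"); cv2.imwrite("pics/w5.png",pic[:,:,::-1]); np.savez("pics/w5.npz",p=pic,d=d,K=K,T=T)
```

```text
7.6 [-0.23  0.26  1.66 -0.01  1.22 -0.11] [ 572.48 -134.14  272.86] [ 0.    0.    0.   -0.   -0.    0.01]
```

View pics/w5.png

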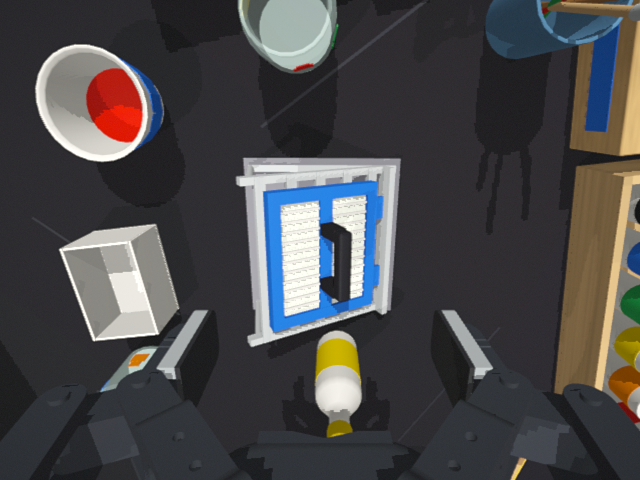

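The wrist view shows the cassette with blue corners near (264,190), (373,182), (381,310) and (270,330). The bar runs from (340,228) to (340,300), and the yellow bottle is at (338,370). I'll fit lines to the blue frame and run PnP.

```bash
cat > cas.py <<'E'
from h import *
import sys
a=np.load(sys.argv[1]);p,d,K,T=a["p"],a["d"],a["K"],a["T"]
hsv=cv2.cvtColor(p,cv2.COLOR_RGB2HSV)
m=cv2.inRange(hsv,(98,140,90),(125,255,255))
n,l,st,ce=cv2.connectedComponentsWithStats(m)
sub=np.zeros_like(m); sub[165:340,250:395]=m[165:340,250:395]
rows=range(205,300,3)
lf=[];rt=[]
ys,xs=np.nonzero(sub)
Lp=[(xs[ys==v].min(),v) for v in range(205,320,2)]
Tp=[(u,ys[xs==u].min()) for u in range(275,368,2)]
Bp=[(u,ys[xs==u].max()) for u in range(280,360,2)]
Rp=[(xs[ys==v].max(),v) for v in list(range(222,264,1))]  # between tongues
for nme,q in (("L",Lp),("R",Rp)): print(nme,q[::6])
def fl(q): return cv2.fitLine(np.array(q,np.float32),cv2.DIST_HUBER,0,.01,.01).ravel()
def ix(a,b):
    A=np.array([[a[0],-b[0]],[a[1],-b[1]]]);t=np.linalg.solve(A,[b[2]-a[2],b[3]-a[3]]);return np.array([a[2]+t[0]*a[0],a[3]+t[0]*a[1]])
L,Tt,B,Rr=map(fl,(Lp,Tp,Bp,Rp))
C=np.array([ix(L,Tt),ix(L,B),ix(Rr,Tt),ix(Rr,B)]);print(C)
# high edge = L (x=+60); image top = +y world = cas -y
obj=np.array([[60,-70,12],[60,70,12],[-60,-70,12],[-60,70,12]],float)
ok,rv,tv=cv2.solvePnP(obj,C,K,None)
Tc=np.eye(4);Tc[:3,:3]=R.from_rotvec(rv.ravel()).as_matrix();Tc[:3,3]=tv.ravel()
W=T@Tc
pr,_=cv2.projectPoints(obj,rv,tv,K,None);print("reproj",(pr[:,0]-C).ravel())
print("PnP underside ctr",W[:3,3],"grip",(W@[0,0,42,1])[:3]);print(W[:3,:3]); print("tilt",np.degrees(np.arcsin(W[2,0])),"yaw",np.degrees(np.arctan2(W[1,0],W[0,0])),"y slope",W[2,1])
E
python3 cas.py pics/w5.npz
```

```text
L [(np.int64(264), 205), (np.int64(265), 217), (np.int64(265), 229), (np.int64(266), 241), (np.int64(267), 253), (np.int64(267), 265), (np.int64(268), 277), (np.int64(268), 289), (np.int64(269), 301), (np.int64(269), 313)]
R [(np.int64(375), 222), (np.int64(375), 228), (np.int64(374), 234), (np.int64(374), 240), (np.int64(374), 246), (np.int64(374), 252), (np.int64(373), 258)]
[[263.35 191.46]
 [270.7  332.26]
 [377.48 179.67]
 [370.67 302.95]]
reproj [ 0.16  0.16 -0.16 -0.08 -0.11 -0.22  0.09  0.14]
PnP underside ctr [ 558.09 -186.07   58.84] grip [ 578.55 -189.18   95.39]
[[-0.86 -0.12  0.49]
 [ 0.1  -0.99 -0.07]
 [ 0.49 -0.02  0.87]]
tilt 29.49853296795534 yaw 173.4688659915967 y slope -0.01584699955295278
```

```bash
cat >> cas.py <<'E'
from scipy.optimize import least_squares
E_=[(L,[[60,-50,0],[60,60,0]]),(Tt,[[45,-70,0],[-50,-70,0]]),(B,[[40,70,12],[-40,70,12]]),(Rr,[[-60,-25,12],[-60,25,12]])]
def pose(q):
    t=np.radians(q[4]);y=np.radians(q[3])
    Rm=(R.from_euler('z',y)*R.from_euler('y',-t)).as_matrix(); return Rm,np.array(q[:3])
def f(q):
    Rm,t=pose(q);o=[]
    for ln,ob in E_:
        uv=proj(K,T,np.array(ob,float)@Rm.T+t); o+=list((uv-ln[2:])@np.array([-ln[1],ln[0]]))
    return o
s=least_squares(f,[558,-186,52,173.4,30]);print("free",s.x,np.array(s.fun))
s=least_squares(lambda q:f([q[0],q[1],52,q[2],30]),[558,-186,173.4]);print("fixed z,tilt",s.x,np.array(s.fun))
q=[s.x[0],s.x[1],52,s.x[2],30];Rm,t=pose(q);print("grip",t+Rm@[0,0,42]);print(Rm)
bar=np.array([[x,y,z] for x in(-7,7) for y in(-35,35) for z in(35,49)],float)
uv=proj(K,T,bar@Rm.T+t); im=p.copy()
fr=proj(K,T,np.array([[x,y,z] for x in(-60,60) for y in(-70,70) for z in(0,12)],float)@Rm.T+t)
for k in np.vstack([uv,fr]): cv2.circle(im,tuple(int(round(v)) for v in k),1,(255,0,255),-1)
cv2.imwrite("pics/ov.png",cv2.resize(im[150:360,220:420],(760,798-0),interpolation=cv2.INTER_CUBIC)[:600,:,::-1])
E
python3 cas.py pics/w5.npz | tail -8
```

```text
[ 0.49 -0.02  0.87]]
tilt 29.49853296795534 yaw 173.4688659915967 y slope -0.01584699955295278
free [ 559.39 -191.12   48.36  173.1    30.45] [-0.07  0.17  0.09 -0.03  0.03 -0.13 -0.09  0.2 ]
fixed z,tilt [ 559.61 -189.9   173.05] [ 0.66  0.95 -0.6  -0.42  0.58  0.74  0.66  0.87]
grip [ 580.45 -192.45   88.37]
[[-0.86 -0.12  0.5 ]
 [ 0.1  -0.99 -0.06]
 [ 0.5  -0.    0.87]]
```

View pics/ov.png

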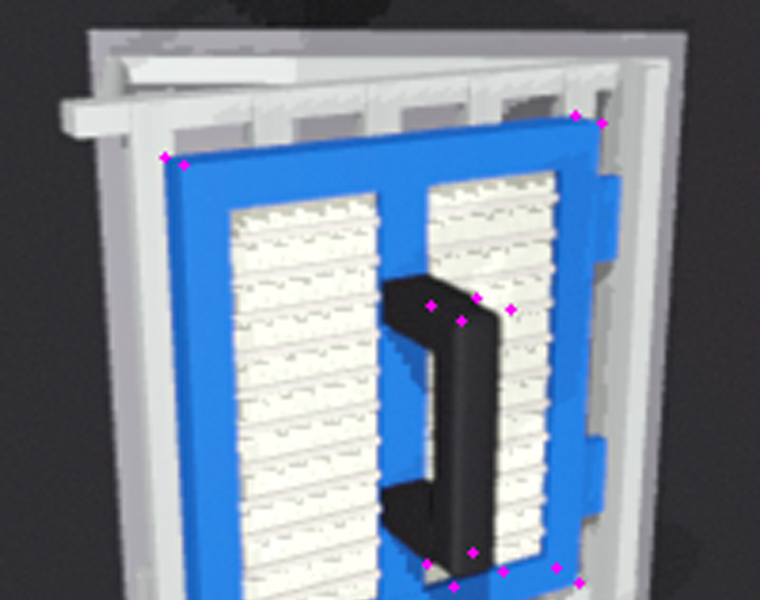

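The overlay agrees to about 1–2 mm: the bar centre is at about (580,-192,88). I'll go to the pregrasp along the tilted cassette normal.

```bash
cat >> h.py <<'E'
def casR(yaw,tilt): # degrees; cassette attitude
    return (R.from_euler('z',yaw,degrees=True)*R.from_euler('y',-tilt,degrees=True))
def toolfromcas(Rc):
    M=Rc.as_matrix(); return frame(-M[:,2],-M[:,0])
E
python3 - <<'E'
from h import *
Rc=casR(173.05,30);Rt=toolfromcas(Rc);g=np.array([580.3,-192.2,88.2])
delta(g+80*Rc.as_matrix()[:,2],Rt);delta(g,Rt); print(Rt.as_matrix())
E
```

```text
shift [  38.24  -61.74 -131.53] rotvec [ 0.07  0.51 -0.01] deg 29.4
shift [  -1.46  -56.9  -200.82] rotvec [ 0.07  0.51 -0.01] deg 29.4
[[-0.5   0.12  0.86]
 [ 0.06  0.99 -0.1 ]
 [-0.87  0.   -0.5 ]]
```

{"method": "step_arm", "body": {
  "rows": [
    [8,-10,-10,0.01,0.09,0,85],
    [16,-25,-30,0.025,0.18,0,85],
    [25,-40,-50,0.04,0.28,-0.005,85],
    [32,-52,-75,0.055,0.38,-0.01,85],
    [38,-62,-100,0.065,0.46,-0.01,85],
    [38,-62,-120,0.07,0.51,-0.01,85],
    [38,-62,-131,0.07,0.51,-0.01,85],
    [38,-62,-131,0.07,0.51,-0.01,85]
  ]
}}

```text
clock: 8.65
eef_pos: [610.1, -196.0, 141.4]
tcp_rot: [3.135, 1.046, 3.011]
contact_force: [0.3, -0.4, 0.3]
opening: 0.997
```

Run:
```python
from h import *
for i in range(2):vision.grab_frame("wrist")
s=r.sense();print(s["clock"],s["qpos"],s["eef_pos"],s["qvel"])
K,T=cam("wrist");pic,d=vision.grab_frame("wrist"); cv2.imwrite("pics/w6.png",pic[:,:,::-1]); np.savez("pics/w6.npz",p=pic,d=d,K=K,T=T)
Rc=casR(173.05,30);Rt=toolfromcas(Rc);g=np.array([580.3,-192.2,88.2])
delta(g,Rt)
```

```text
8.75 [-0.27  0.76  1.26 -0.07  1.64 -0.14] [ 610.73 -196.17  143.14] [ 0.   -0.01 -0.01 -0.    0.    0.  ]
shift [-39.87   5.16 -71.43] rotvec [-0.  0.  0.] deg 0.3
```

View pics/w6.png

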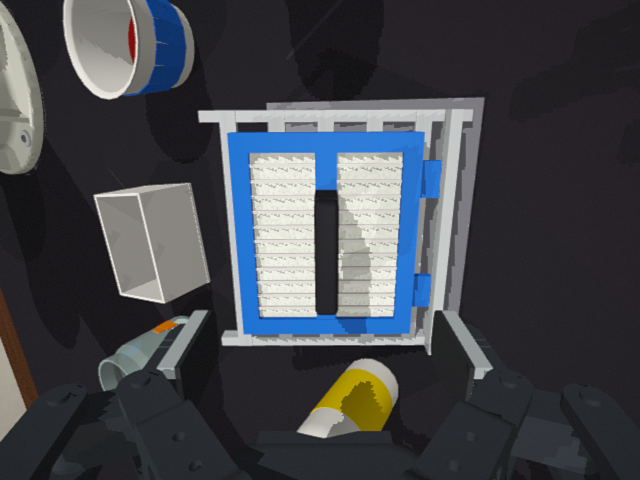

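The wrist view looks straight down the cassette normal: bar at cols 315–338, rows 190–315. I'll check its centring in tool coordinates.

Run:
```python
from h import *
a=np.load("pics/w6.npz");p,d=a["p"],a["d"];K=a["K"]; T=np.array(vision.camera_info("wrist")["tool_from_camera"])
k=(p.max(2)<70); k[:180]=0;k[322:]=0;k[:,:300]=0;k[:,350:]=0
for v in range(195,315,15): q=np.nonzero(k[v])[0]; print(v,q.min(),q.max(),end="; ")
ys=np.nonzero(k[:,326])[0];print(ys.min(),ys.max())
def ray(uv,X):
    dd=T[:3,:3]@np.array([(uv[0]-K[0,2])/K[0,0],(uv[1]-K[1,2])/K[0,0],1]); return T[:3,3]+dd*((X-T[0,3])/dd[0])
for X in (55,50):
    print(X,[ray((326.5,v),X) for v in (ys.min(),ys.max())], ray((315,250),X),ray((338,250),X))
P=pts(K,T,d); m=k&(d>0); print("depth tool x of bar",np.median(P[m],0))
fr=(d>0); hs=cv2.cvtColor(p,cv2.COLOR_RGB2HSV); b=cv2.inRange(hs,(98,140,90),(125,255,255))>0; b[:125]=0;b[345:]=0;b[:,:225]=0;b[:,445:]=0
Q=P[b&fr];print("frame top tool x",np.median(Q[:,0]),"std",Q[:,0].std()); A=np.c_[Q[:,1:],np.ones(len(Q))];print(np.linalg.lstsq(A,Q[:,0],rcond=None)[0])
```

```text
195 315 337; 210 315 337; 225 315 337; 240 315 337; 255 315 337; 270 316 337; 285 316 337; 300 316 337; 190 313
55 [array([55.  , 42.13,  0.56]), array([ 55.  , -31.85,   0.6 ])] [55.    8.09 -5.88] [55.    8.07  7.04]
50 [array([50.  , 43.11,  0.53]), array([ 50.  , -29.  ,   0.57])] [50.    9.93 -5.75] [50.    9.91  6.84]
depth tool x of bar [55.93  7.5   0.31]
frame top tool x 92.77044679153924 std 2.274897287157183
[ 0.    0.02 93.21]
```

```bash
cat > casw.py <<'E'
# cassette frame edges in tool coords, given tool x of top face
from h import *
import sys
def run(fn,X=93.,verbose=True):
    a=np.load(fn);p=a["p"];K=a["K"];T=np.array(vision.camera_info("wrist")["tool_from_camera"])
    hs=cv2.cvtColor(p,cv2.COLOR_RGB2HSV); b=(cv2.inRange(hs,(98,140,90),(125,255,255))>0)
    b[:, :215]=0; b[:,445:]=0; b[:int(sys.argv[2])]=0; b[int(sys.argv[3]):]=0
    return b,p,K,T
if __name__=="__main__":
    b,p,K,T=run(sys.argv[1]);X=float(sys.argv[4])
    def ray(uv,X):
        dd=T[:3,:3]@np.array([(uv[0]-K[0,2])/K[0,0],(uv[1]-K[1,2])/K[0,0],1]); return T[:3,3]+dd*((X-T[0,3])/dd[0])
    ys,xs=np.nonzero(b)
    for u in (270,300,330,360,390):
        c=ys[xs==u]; t,bo=c.min(),c.max(); print(u,"rows",t,bo,"y:",ray((u,t-.5),X+12)[1],ray((u,t-.5),X)[1],ray((u,bo+.5),X)[1])
    for v in range(150,330,20):
        c=xs[ys==v]; print(v,"cols",c.min(),c.max(),"z:",ray((c.min()-.5,v),X)[2],ray((c.max()+.5,v),X)[2])
E
python3 casw.py pics/w6.npz 125 345 93
```

```text
270 rows 132 334 y: 70.00733114983888 70.5271372358048 -70.99440748361312
300 rows 132 333 y: 69.98143085257315 70.50249166479415 -70.19853854202975
330 rows 132 333 y: 69.95552797511694 70.47784363858896 -70.23639714882478
360 rows 132 333 y: 69.92962251708461 70.45319315682231 -70.27426026629212
390 rows 132 333 y: 69.90371447809055 70.42854021912726 -70.31212789523804
150 cols 229 422 z: -59.40938502076876 59.777178177107515
170 cols 230 440 z: -59.7865782029796 72.01888596063421
190 cols 232 438 z: -59.5415389089914 71.96718322249993
210 cols 234 418 z: -59.28800951500596 60.276224035392126
230 cols 235 416 z: -59.683011460906464 60.015701609831005
250 cols 237 415 z: -59.42292182956699 60.41553696648106
270 cols 239 413 z: -59.15332663017865 60.14803899506344
290 cols 240 429 z: -59.567878523827815 72.37448309822557
310 cols 242 410 z: -59.29080650065045 60.29041613799233
```

The frame is centred in tool coordinates (y 0, z +0.3). I'll descend along the tool axis and close.

{"method": "step_arm", "body": {
  "rows": [
    [-8,1,-14,0,0,0,85],
    [-16,2,-29,0,0,0,85],
    [-26,3.3,-46,0,0,0,85],
    [-34,4.3,-61,0,0,0,85],
    [-40,5,-71.5,0,0,0,85],
    [-40,5,-71.5,0,0,0,85],
    [-40,5,-71.5,0,0,0,60],
    [-40,5,-71.5,0,0,0,40]
  ],
  "force": 70
}}

```text
clock: 9.8
eef_pos: [571.5, -191.4, 72.5]
tcp_rot: [3.137, 1.05, 3.012]
contact_force: [0.0, 1.1, 0.0]
opening: 0.601
```

Run:
```python
from h import *
s=r.sense();print(s["clock"],s["eef_pos"],s["contact_force"],s["opening"])
K,T=cam("wrist");pic,d=vision.grab_frame("wrist"); cv2.imwrite("pics/w7.png",pic[:,:,::-1])
Rc=casR(173.05,30);Rt=toolfromcas(Rc);g=np.array([580.3,-192.2,88.2])
delta(g,Rt)
```

```text
9.8 [ 571.53 -191.43   72.45] [0.04 1.14 0.05] 0.6010506468518575
shift [-0.44  0.29 -0.39] rotvec [-0.  0.  0.] deg 0.3
```

View pics/w7.png

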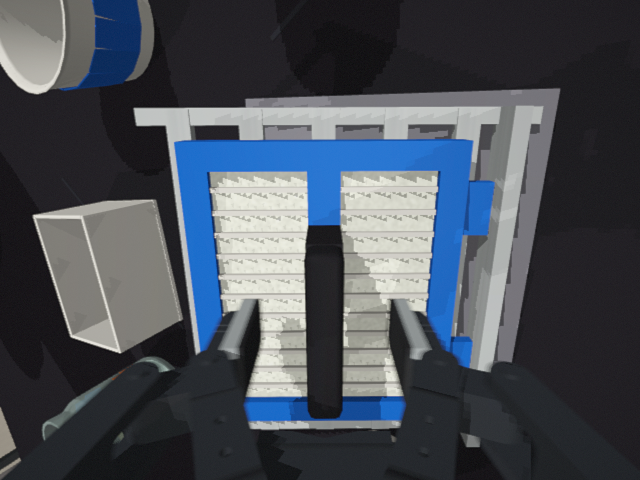

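The bar at (324,320) is centred between the pads. I'll close and then lift slightly.

{"method": "step_arm", "body": {
  "rows": [
    [0,0,0,0,0,0,5],
    [0,0,0,0,0,0,5],
    [0,0,0,0,0,0,5],
    [0,0,0,0,0,0,5],
    [0,0,0,0,0,0,5],
    [2,0,5,0,0,0,5],
    [6,0,18,0,0,0,5],
    [12,0,40,0,0,0,5]
  ],
  "force": 70
}}

```text
clock: 10.85
eef_pos: [582.9, -191.2, 112.6]
tcp_rot: [3.137, 1.047, 3.012]
contact_force: [0.2, -0.1, -2.3]
opening: 0.147
```

Run:
```python
from h import *
s=r.sense();print(s["clock"],s["eef_pos"],s["contact_force"],s["wrist_torque"],s["opening"])
for i in range(2): vision.grab_frame("wrist")
s=r.sense();print(s["clock"],s["eef_pos"],s["contact_force"],s["wrist_torque"],s["opening"])
K,T=cam("wrist");pic,d=vision.grab_frame("wrist"); cv2.imwrite("pics/w8.png",pic[:,:,::-1]); np.savez("pics/w8.npz",p=pic,d=d,K=K,T=T)
```

```text
10.85 [ 582.9  -191.16  112.59] [ 0.22 -0.12 -2.33] [-0.14 -0.43 -0.06] 0.1469108857037568
10.95 [ 585.19 -191.72  114.85] [ 0.28  0.21 -1.45] [-0.06 -0.41  0.01] 0.15113069331519205
```

View pics/w8.png

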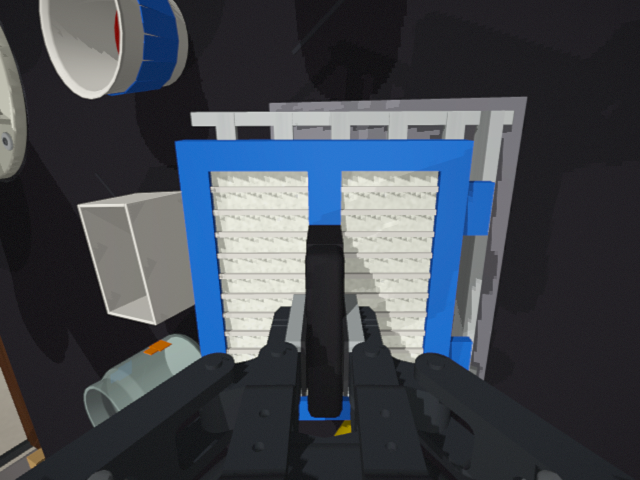

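The cassette is held and lifted off the stand. I'll measure its offset in the gripper.

Run:
```python
from h import *
a=np.load("pics/w8.npz");p=a["p"];d=a["d"];K=a["K"];T=np.array(vision.camera_info("wrist")["tool_from_camera"])
def ray(uv,X):
    dd=T[:3,:3]@np.array([(uv[0]-K[0,2])/K[0,0],(uv[1]-K[1,2])/K[0,0],1]); return T[:3,3]+dd*((X-T[0,3])/dd[0])
hs=cv2.cvtColor(p,cv2.COLOR_RGB2HSV); b=cv2.inRange(hs,(98,140,90),(125,255,255))>0; b[:130]=0;b[:,:170]=0;b[:,480:]=0
P=pts(K,T,d); f=b&(d>0); f[340:]=0
X0=np.median(P[f][:,0]); Q=P[f]; A=np.c_[Q[:,1:],np.ones(len(Q))];co=np.linalg.lstsq(A,Q[:,0],rcond=None)[0];print("frame x",X0,co)
for X in (X0,11.3):
  print(X)
  for v in (160,175,250,290,310,330):
    xs=np.nonzero(b[v])[0]; print(v,xs.min(),xs.max(),ray((xs.min()-.5,v),X)[2],ray((xs.max()+.5,v),X)[2])
  for u in (200,300,330,420,460):
    ys=np.nonzero(b[:,u])[0]; print(u,ys.min(),"y top",ray((u,ys.min()-.5),X)[1],ray((u,ys.min()-.5),X+12)[1])
```

```text
frame x 12.439666226861078 [-0.06 -0.04 16.2 ]
12.439666226861078
160 177 470 -60.85426943768189 59.022659769035805
175 179 469 -60.79676217713185 59.35338973196335
250 189 460 -60.48600579333153 59.37700943514016
290 194 456 -60.454813793420556 59.75680002510243
310 195 453 -61.13660014636426 59.49152016725769
330 198 451 -60.89572308766401 59.69097183088572
200 139 y top 71.3556536076405 70.63003854814593
300 140 y top 70.91264103301233 70.15276092191976
330 140 y top 70.89612464603633 70.1349670658958
420 139 y top 71.23477662309273 70.49981226664872
460 140 y top 70.82453451900807 70.05783976106036
11.3
160 177 470 -60.41216808578617 58.58418403860401
175 179 469 -60.35508325494001 58.91248456637903
250 189 460 -60.04660958685132 58.935930766868985
290 194 456 -60.0156467132656 59.31293153820797
310 195 453 -60.69242488455652 59.04960034024938
330 198 451 -60.453317230686324 59.24758689657791
200 139 y top 71.42456685572448 70.69895179622992
300 140 y top 70.9848085079353 70.22492839684273
330 140 y top 70.9684134449868 70.20725586484625
420 139 y top 71.30457779434155 70.56961343789754
460 140 y top 70.89734919583678 70.13065443788906
```

```bash
cat >> h.py <<'E'
EY=187.0; EC=np.array([531.8,202.3,0.])
ER=R.from_euler('z',EY,degrees=True).as_matrix()
OFF=np.array([24.0,0.4,-0.7]) # underside centre in tool
def extw(v): return EC+ER@np.array(v,float)
def seat(th,s=0,dz=0,piv=(-60,0,68),off=OFF):
    Rc=casR(EY,th);M=Rc.as_matrix();Rt=toolfromcas(Rc)
    u=extw(piv)-M@[-60,0,12]+M[:,0]*s+np.array([0,0,dz])
    tcp=u-Rt.as_matrix()@off
    return tcp,Rt
def caspose(off=OFF): # measured cassette in ext frame from tool pose
    p,Rc=tool();M=Rc.as_matrix();u=p+M@off
    C=np.c_[-M[:,2],-M[:,1],-M[:,0]]
    f=lambda v: ER.T@(u+C@np.array(v,float)-EC)
    return f([-74,0,2.5]),f([60,0,6]),f([-60,0,12]),np.degrees(np.arcsin(C[2,0])),np.degrees(np.arctan2(C[1,0],C[0,0]))%360
E
python3 - <<'E'
from h import *
for th,s,dz in ((25,20,110),(25,20,0),(25,0,0),(0,0,0)):
    t,Rt=seat(th,s,dz);print(th,s,dz,t);delta(t,Rt,False)
E
```

```text
25 20 110 [525.1  201.07 222.39]
shift [-59.26 392.64 108.89] rotvec [-0.   -0.08  0.25] deg 14.9
25 20 0 [525.1  201.07 112.39]
shift [-59.26 392.64  -1.11] rotvec [-0.   -0.08  0.25] deg 14.9
25 0 0 [543.09 203.28 103.94]
shift [-41.26 394.85  -9.57] rotvec [-0.   -0.08  0.25] deg 14.9
0 0 0 [532.54 201.99  80.  ]
shift [-51.81 393.55 -33.5 ] rotvec [-0.   -0.52  0.24] deg 32.9
```

{"method": "step_arm", "body": {
  "rows": [
    [0,0,30,0,0,0,5],
    [0,0,65,0,0,0,5],
    [0,10,100,0,0,0,5],
    [0,35,125,0,0,0,5],
    [-5,70,130,0,-0.02,0.05,5],
    [-15,110,130,0,-0.04,0.1,5],
    [-25,150,130,0,-0.06,0.15,5],
    [-35,190,130,0,-0.08,0.2,5]
  ]
}}

```text
clock: 12.0
eef_pos: [548.1, 0.9, 242.9]
tcp_rot: [3.132, 1.131, -3.074]
contact_force: [0.3, 0.8, -1.3]
opening: 0.146
```

Run:
```python
from h import *
s=r.sense();print(s["clock"],s["qpos"],s["contact_force"],s["opening"])
t,Rt=seat(25,20,110);delta(t,Rt,False)
```

```text
12.0 [ 0.01  0.48  1.49 -0.02  1.61 -0.06] [ 0.33  0.8  -1.31] 0.14627927503908322
shift [-23.01 200.14 -20.54] rotvec [-0.   -0.    0.04] deg 2.6
```

{"method": "step_arm", "body": {
  "rows": [
    [-3,40,0,0,0,0.01,5],
    [-8,80,0,0,0,0.02,5],
    [-12,120,0,0,0,0.03,5],
    [-17,155,0,0,0,0.04,5],
    [-21,185,-5,0,0,0.04,5],
    [-23,200,-12,0,0,0.045,5],
    [-23,200,-20,0,0,0.045,5],
    [-23,200,-20,0,0,0.045,5]
  ]
}}

```text
clock: 13.0
eef_pos: [524.6, 200.0, 221.9]
tcp_rot: [3.134, 1.129, -3.027]
contact_force: [-0.4, 0.3, -1.5]
opening: 0.149
```

Run:
```python
from h import *
for n in("scene","top"):
    pic,d=vision.grab_frame(n); cv2.imwrite(f"pics/{n}2.png",pic[:,:,::-1]); np.savez(f"pics/{n}2.npz",p=pic,d=d)
s=r.sense();print(s["clock"],s["qpos"],s["contact_force"],s["opening"],s["qvel"])
K,T=cam("wrist");pic,d=vision.grab_frame("wrist"); cv2.imwrite("pics/w9.png",pic[:,:,::-1]); np.savez("pics/w9.npz",p=pic,d=d,K=K,T=T)
t,Rt=seat(25,20,0);delta(t,Rt,False);print(caspose())
```

```text
13.1 [0.31 0.51 1.48 0.08 1.58 0.17] [-0.03  0.07 -1.93] 0.1452447277582344 [-0.   -0.01 -0.01  0.    0.    0.  ]
shift [  -0.25    1.01 -110.66] rotvec [-0. -0.  0.] deg 0.3
(array([-50.5,   0.9, 172.4]), array([ 69.27,   0.99, 232.59]), array([-41.88,   0.95, 186.95]), np.float64(25.189282818913572), np.float64(187.0314301670938))
```

View pics/scene2.png

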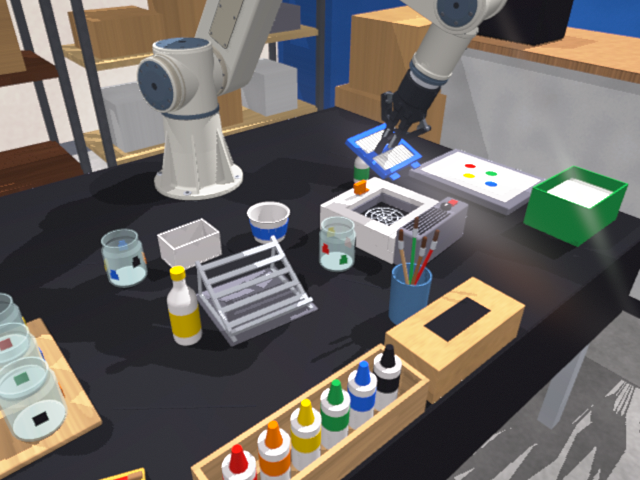

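View pics/w9.png

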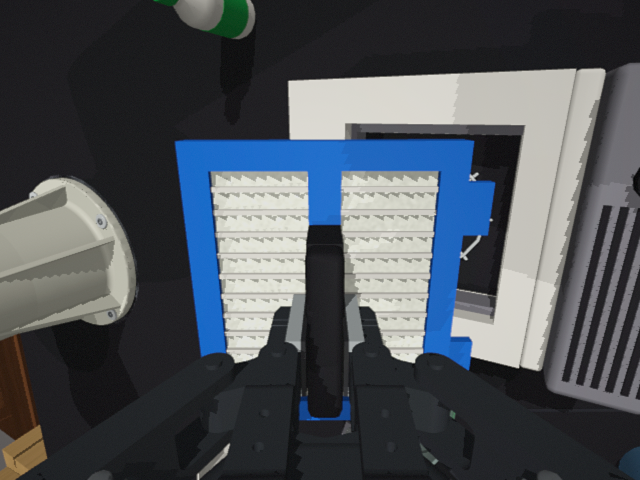

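The scene view shows the cassette held above the extractor with nothing else disturbed. The wrist view shows the bay corner at (524,126) and the lip edge. I'll check the bay edge positions from this view.

Run:
```python
from h import *
a=np.load("pics/w9.npz");p,K,T=a["p"],a["K"],a["T"]
g=p.min(2).astype(float)
def cr(line,idx,th=140):
    for i,j in zip(idx[:-1],idx[1:]):
        if line[i]>=th>line[j]: return i+(j-i)*(th-line[i])/(line[j]-line[i])
for u in (370,400,430,440,460,480,500):
    v=cr(g[:,u],range(110,135)); 
    if v: print("yedge",u,v,ER.T@(onplane(K,T,[(u,v)],70)[0]-EC))
for v in (150,170,190,220,250,270):
    u=cr(g[v],range(545,490,-1))
    if u: print("lip",v,u,ER.T@(onplane(K,T,[(u,v)],70)[0]-EC))
for v in (90,100,110):
    u=cr(g[v],range(320,270,-1)); 
    if u: print("front outer",v,u,ER.T@(onplane(K,T,[(u,v)],70)[0]-EC))
for u in (330,360,400,440):
    v=cr(g[:,u],range(100,60,-1))
    if v: print("outer y",u,v,ER.T@(onplane(K,T,[(u,v)],70)[0]-EC))
```

```text
yedge 370 123.35820895522389 [ 41.39 -72.92  70.  ]
yedge 400 123.5679012345679 [ 18.44 -72.95  70.  ]
yedge 430 123.72340425531915 [ -3.06 -73.01  70.  ]
yedge 440 123.97101449275362 [ -9.93 -72.9   70.  ]
yedge 460 124.12962962962963 [-23.24 -72.9   70.  ]
yedge 480 123.97916666666667 [-35.99 -73.11  70.  ]
yedge 500 124.31645569620254 [-48.27 -73.    70.  ]
lip 150 520.3 [-62.56 -57.    70.  ]
lip 170 517.1388888888889 [-62.57 -43.97  70.  ]
lip 190 514.1951219512196 [-62.71 -30.51  70.  ]
lip 220 509.1111111111111 [-62.51  -9.42  70.  ]
lip 250 542.4 [-85.77   9.2   70.  ]
lip 270 538.5882352941177 [-85.79  24.06  70.  ]
front outer 90 288.1038961038961 [111.88 -98.22  70.  ]
front outer 100 288.41975308641975 [111.86 -90.62  70.  ]
front outer 110 288.69620253164555 [111.87 -82.89  70.  ]
outer y 330 78.58 [  74.67 -105.37   70.  ]
outer y 360 77.36111111111111 [  50.38 -105.3    70.  ]
outer y 400 75.6 [  20.47 -105.29   70.  ]
outer y 440 73.90217391304348 [  -6.93 -105.25   70.  ]
```

The extractor pose is confirmed to about 0.2 mm. Lowering.

{"method": "step_arm", "body": {
  "rows": [
    [0,1,-20,0,0,0,5],
    [0,1,-45,0,0,0,5],
    [0,1,-70,0,0,0,5],
    [0,1,-90,0,0,0,5],
    [0,1,-104,0,0,0,5],
    [-0.3,1,-110,0,0,0,5],
    [-0.3,1,-110.7,0,0,0,5],
    [-0.3,1,-110.7,0,0,0,5]
  ]
}}

```text
clock: 14.15
eef_pos: [525.5, 201.2, 112.9]
tcp_rot: [3.131, 1.132, -3.03]
contact_force: [-0.1, 0.9, -2.1]
opening: 0.149
```

Run:
```python
from h import *
s=r.sense();print(s["clock"],s["contact_force"],s["opening"])
pic,d=vision.grab_frame("wrist"); cv2.imwrite("pics/w10.png",pic[:,:,::-1])
t,Rt=seat(25,0,0);delta(t,Rt,False);print(caspose())
```

```text
14.15 [-0.13  0.94 -2.09] 0.1487433552627161
shift [17.62  2.08 -9.07] rotvec [-0. -0.  0.] deg 0.3
(array([-50.83,  -0.23,  62.42]), array([ 69.01,  -0.12, 122.48]), array([-42.19,  -0.17,  76.97]), np.float64(25.120569792980785), np.float64(187.0441870536106))
```

View pics/w10.png

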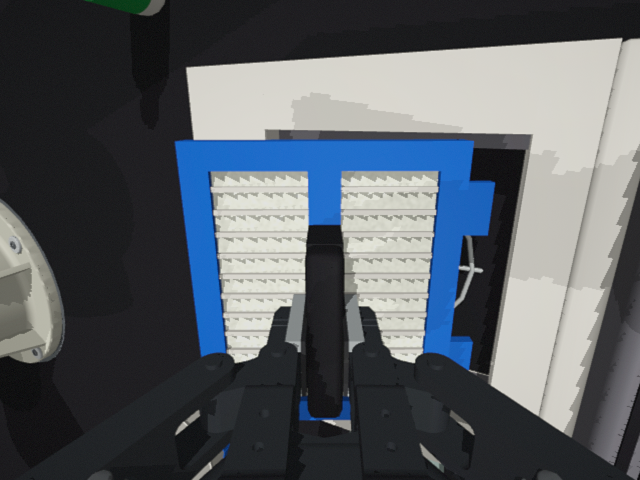

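The tongues (480,210) are inside the bay opening, short of the lip. I'll slide them in along the slope.

{"method": "step_arm", "body": {
  "rows": [
    [3,0.4,-2,0,0,0,5],
    [6,0.7,-3.5,0,0,0,5],
    [9,1,-5,0,0,0,5],
    [12,1.4,-6.5,0,0,0,5],
    [15,1.8,-8,0,0,0,5],
    [17.5,2.1,-9,0,0,0,5],
    [17.5,2.1,-9,0,0,0,5],
    [17.5,2.1,-9,0,0,0,5]
  ]
}}

```text
clock: 15.2
eef_pos: [542.9, 203.3, 104.0]
tcp_rot: [3.131, 1.132, -3.03]
contact_force: [-0.0, 0.1, -2.3]
opening: 0.146
```

Run:
```python
from h import *
s=r.sense();print(s["clock"],s["contact_force"],s["wrist_torque"],s["opening"])
pic,d=vision.grab_frame("wrist"); cv2.imwrite("pics/w11.png",pic[:,:,::-1])
print(caspose())
for th in (20,15,10,5,2,0):
    t,Rt=seat(th);print(th,end=" ");delta(t,Rt,False)
```

```text
15.2 [-0.01  0.1  -2.26] [ 0.06 -0.35  0.  ] 0.14628701160728802
(array([-68.43,  -0.16,  53.49]), array([ 51.41,  -0.06, 113.55]), array([-59.78,  -0.11,  68.04]), np.float64(25.11899528079631), np.float64(187.0398691386678))
20 shift [-2.78 -0.36 -4.52] rotvec [ 0.01 -0.09  0.  ] deg 5.1
15 shift [-5.32 -0.67 -9.14] rotvec [ 0.02 -0.18  0.  ] deg 10.1
10 shift [ -7.44  -0.93 -13.96] rotvec [ 0.03 -0.26  0.  ] deg 15.1
5 shift [ -9.14  -1.14 -18.95] rotvec [ 0.04 -0.35  0.  ] deg 20.1
2 shift [ -9.95  -1.24 -22.01] rotvec [ 0.04 -0.4   0.  ] deg 23.1
0 shift [-10.41  -1.29 -24.07] rotvec [ 0.05 -0.44  0.  ] deg 25.1
```

View pics/w11.png

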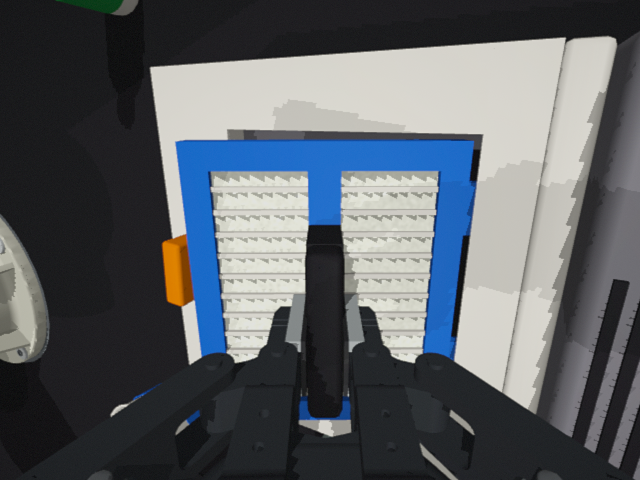

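The tongues are under the lip, with no contact force. I'll swing down to about 5°.

{"method": "step_arm", "body": {
  "rows": [
    [-1.4,-0.2,-2.2,0.005,-0.045,0,5],
    [-2.8,-0.4,-4.5,0.01,-0.09,0,5],
    [-4.1,-0.5,-6.8,0.015,-0.135,0,5],
    [-5.3,-0.7,-9.1,0.02,-0.175,0,5],
    [-6.4,-0.8,-11.5,0.025,-0.22,0,5],
    [-7.4,-0.9,-14,0.03,-0.26,0,5],
    [-8.4,-1,-16.5,0.035,-0.305,0,5],
    [-9.1,-1.1,-19,0.04,-0.35,0,5]
  ]
}}

```text
clock: 16.25
eef_pos: [533.6, 202.2, 85.3]
tcp_rot: [3.122, 1.486, -3.039]
contact_force: [-0.1, 0.5, -1.7]
opening: 0.149
```

Run:
```python
from h import *
s=r.sense();print(s["clock"],s["contact_force"],s["wrist_torque"],s["opening"])
K,T=cam("wrist");pic,d=vision.grab_frame("wrist"); cv2.imwrite("pics/w12.png",pic[:,:,::-1]); np.savez("pics/w12.npz",p=pic,d=d,K=K,T=T)
print(caspose())
for th in (5,3,1.5,0):
    t,Rt=seat(th);print(th,end=" ");delta(t,Rt,False)
```

```text
16.25 [-0.1   0.45 -1.74] [ 0.04 -0.02  0.02] 0.14906317434240224
(array([-72.  ,  -0.01,  57.38]), array([61.24, -0.01, 72.14]), array([-58.84,   0.01,  68.03]), np.float64(4.825124720127519), np.float64(186.997908952717))
5 shift [1.2  0.17 0.15] rotvec [-0.  0.  0.] deg 0.2
3 shift [ 0.64  0.1  -1.88] rotvec [ 0.   -0.03  0.  ] deg 1.8
1.5 shift [ 0.27  0.06 -3.42] rotvec [ 0.01 -0.06  0.  ] deg 3.3
0 shift [-0.07  0.01 -4.97] rotvec [ 0.01 -0.08  0.  ] deg 4.8
```

View pics/w12.png

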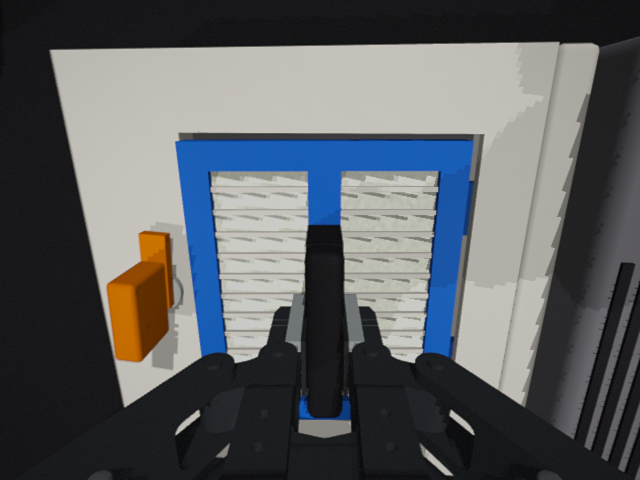

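It sits cleanly between the edges with the latch clear. I'll finish the swing with a slight press.

{"method": "step_arm", "body": {
  "rows": [
    [1.2,0.2,0,0,0,0,5],
    [1.2,0.2,-0.8,0,-0.015,0,5],
    [0.9,0.1,-1.9,0,-0.03,0,5],
    [0.7,0.1,-3,0,-0.05,0,5],
    [0.5,0.1,-4,0.005,-0.068,0,5],
    [0.3,0,-5,0.005,-0.084,0,5],
    [0.3,0,-5.3,0.005,-0.084,0,5],
    [0.3,0,-5.5,0.005,-0.084,0,5]
  ]
}}

```text
clock: 17.3
eef_pos: [532.7, 201.9, 80.1]
tcp_rot: [-1.536, 1.567, -1.414]
contact_force: [-3.8, -2.5, 12.0]
opening: 0.146
```

Run:
```python
from h import *
s=r.sense();print(s["clock"],s["contact_force"],s["wrist_torque"],s["opening"])
K,T=cam("wrist");pic,d=vision.grab_frame("wrist"); cv2.imwrite("pics/w13.png",pic[:,:,::-1]); np.savez("pics/w13.npz",p=pic,d=d,K=K,T=T)
print(caspose())
P=pts(K,T,d)
hs=cv2.cvtColor(pic,cv2.COLOR_RGB2HSV); b=cv2.inRange(hs,(98,140,90),(125,255,255))>0
for nm,(r0,r1,c0,c1) in dict(latchside=(180,330,180,208),tongueside=(180,330,440,468),top=(143,168,200,450),housL=(150,200,100,160),housT=(60,120,200,450),housR=(150,330,490,520)).items():
    q=d[r0:r1,c0:c1]>0; print(nm,np.median(P[r0:r1,c0:c1][q][:,2]))
```

```text
17.3 [-3.83 -2.51 12.02] [-0.14  0.71 -0.02] 0.1456367230508521
(array([-74.18,   0.24,  58.64]), array([59.82,  0.19, 62.12]), array([-60.18,   0.2 ,  68.13]), np.float64(-0.004620868878699844), np.float64(186.98538881932933))
latchside 68.41948473367708
tongueside 68.44064417262368
top 68.42678661762679
housL 70.4032056711828
housT 70.45803296462606
housR 70.47429499479804
```

View pics/w13.png

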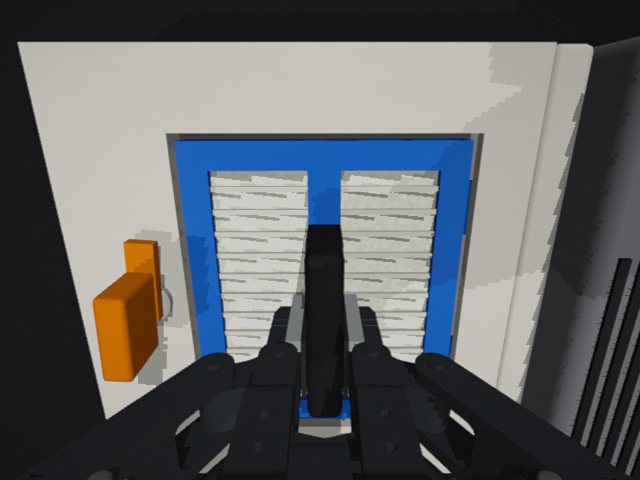

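The cassette is seated 2 mm below the housing top on all sides. I'll release it and lift.

{"method": "step_arm", "body": {
  "rows": [
    [0,0,0.3,0,0,0,30],
    [0,0,0.3,0,0,0,50],
    [0,0,0.3,0,0,0,60],
    [0,0,0.3,0,0,0,60],
    [0,0,15,0,0,0,60],
    [0,0,45,0,0,0,60],
    [-20,0,85,0,0,0,60],
    [-45,0,100,0,0,-0.03,60]
  ]
}}

```text
clock: 18.35
eef_pos: [488.8, 202.4, 183.3]
tcp_rot: [-0.559, 1.566, -0.468]
contact_force: [0.1, -0.5, -0.4]
opening: 0.705
```

Run:
```python
from h import *
for i in range(2):vision.grab_frame("wrist")
s=r.sense();print(s["clock"],s["contact_force"],s["wrist_torque"],s["opening"],s["qvel"])
K,T=cam("wrist");pic,d=vision.grab_frame("wrist"); cv2.imwrite("pics/w14.png",pic[:,:,::-1]); np.savez("pics/w14.npz",p=pic,d=d,K=K,T=T)
f=np.radians(3); L=extw([78.5,0,95]);print(L); delta(L,frame([0,0,-1],[np.cos(f),np.sin(f),0]))
```

```text
18.45 [ 0.61  0.17 -0.28] [-0.02  0.   -0.01] 0.7020995884997346 [-0.01  0.05 -0.02 -0.01 -0.04 -0.04]
[453.89 192.73  95.  ]
shift [ -33.95   -9.44 -105.49] rotvec [ 0.    0.   -0.04] deg 2.3
```

View pics/w14.png

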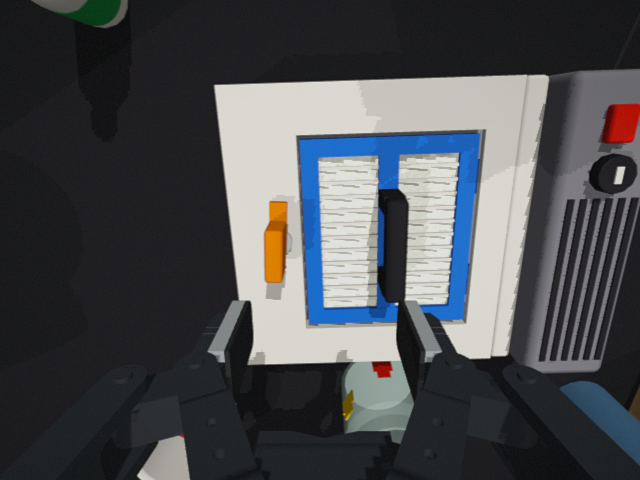

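The cassette stays in the bay, and the latch at (275,243) is in the open position. I'll go down onto its fin.

{"method": "step_arm", "body": {
  "rows": [
    [-10,-3,-5,0,0,-0.01,55],
    [-20,-6,-15,0,0,-0.02,55],
    [-30,-9,-30,0,0,-0.04,55],
    [-34,-9.4,-50,0,0,-0.04,55],
    [-34,-9.4,-72,0,0,-0.04,55],
    [-34,-9.4,-92,0,0,-0.04,55],
    [-34,-9.4,-105.5,0,0,-0.04,55],
    [-34,-9.4,-105.5,0,0,-0.04,55]
  ],
  "force": 25
}}

```text
clock: 19.5
eef_pos: [452.8, 192.2, 74.9]
tcp_rot: [-1.609, 1.567, -1.556]
contact_force: [0.6, -0.2, 0.5]
opening: 0.644
```

Run:
```python
from h import *
s=r.sense();print(s["clock"],s["contact_force"],s["opening"],s["qpos"])
K,T=cam("wrist");pic,d=vision.grab_frame("wrist"); cv2.imwrite("pics/w15.png",pic[:,:,::-1])
f=np.radians(3); L=extw([78.5,0,95]); delta(L,frame([0,0,-1],[np.cos(f),np.sin(f),0]))
```

```text
19.5 [ 0.59 -0.25  0.49] 0.6442076406241718 [ 0.4   0.37  2.04 -0.01  0.74  0.35]
shift [0.5  0.2  0.54] rotvec [ 0.  0. -0.] deg 0.2
```

View pics/w15.png

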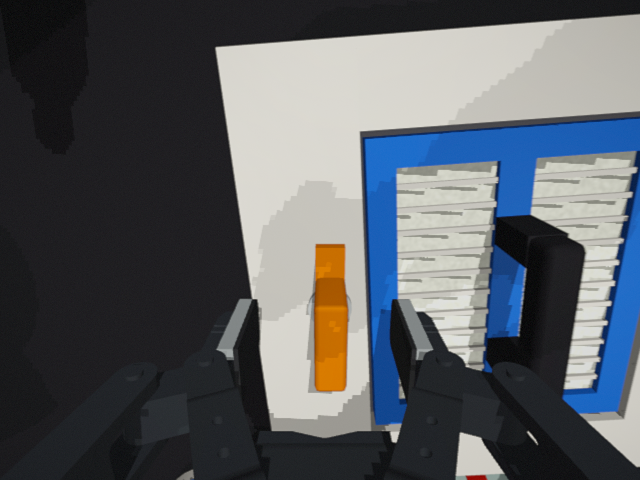

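The fin at (330,340) is between the pads. I'll close and start turning it shut.

{"method": "step_arm", "body": {
  "rows": [
    [0.5,0.2,0.5,0,0,0,5],
    [0.5,0.2,0.5,0,0,0,5],
    [0.5,0.2,0.5,0,0,0,5],
    [0.5,0.2,0.5,0,0,0,5],
    [0.5,0.2,0.5,0,0,0,5],
    [0.5,0.2,0.5,0,0,0,5],
    [0.5,0.2,0.5,0,0,-0.1,5],
    [0.5,0.2,0.5,0,0,-0.25,5]
  ],
  "force": 25
}}

```text
clock: 20.55
eef_pos: [454.6, 192.9, 76.9]
tcp_rot: [-0.87, 1.567, -1.072]
contact_force: [1.1, -1.1, 8.1]
opening: 0.136
```

{"method": "step_arm", "body": {
  "rows": [
    [0,0,0,0,0,-0.17,5],
    [0,0,0,0,0,-0.34,5],
    [0,0,0,0,0,-0.51,5],
    [0,0,0,0,0,-0.68,5],
    [0,0,0,0,0,-0.85,5],
    [0,0,0,0,0,-1.02,5],
    [0,0,0,0,0,-1.15,5],
    [0,0,0,0,0,-1.22,5]
  ]
}}

```text
clock: 21.55
eef_pos: [454.2, 193.4, 77.0]
tcp_rot: [-1.083, 1.567, -2.508]
contact_force: [-0.9, 3.4, 1.0]
opening: 0.134
```

Run:
```python
from h import *
s=r.sense();print(s["clock"],s["contact_force"],s["wrist_torque"],s["opening"],s["qpos"],s["eef_pos"])
p,Rc=tool();z=Rc.as_matrix()[:,2];print("jaw az",np.degrees(np.arctan2(z[1],z[0])))
K,T=cam("wrist");pic,d=vision.grab_frame("wrist"); cv2.imwrite("pics/w16.png",pic[:,:,::-1])
```

```text
21.55 [-0.89  3.37  1.04] [0.63 0.25 0.05] 0.1344401948544083 [ 0.4   0.37  2.03 -0.    0.74  1.83] [454.21 193.37  76.97]
jaw az -81.64193956839352
```

View pics/w16.png

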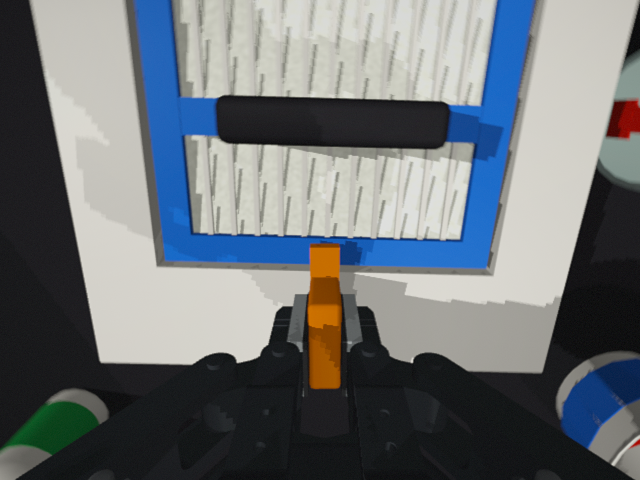

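The latch points across the bay edge at about 0.02 rad. I'll release and lift away.

{"method": "step_arm", "body": {
  "rows": [
    [0,0,0,0,0,0,40],
    [0,0,0,0,0,0,60],
    [0,0,0,0,0,0,60],
    [0,0,10,0,0,0,60],
    [0,0,40,0,0,0,60],
    [0,0,80,0,0,0,60],
    [-20,0,120,0,0,0,60],
    [-30,0,140,0,0,0,60]
  ]
}}

```text
clock: 22.6
eef_pos: [424.2, 193.6, 219.7]
tcp_rot: [-0.573, 1.57, -2.001]
contact_force: [-0.1, -1.4, 0.7]
opening: 0.707
```

```bash
python3 - <<'E'
from h import *
for i in range(4):vision.grab_frame("wrist")
s=r.sense();print(s["clock"],s["contact_force"],s["qvel"])
K,T=cam("wrist");pic,d=vision.grab_frame("wrist"); cv2.imwrite("pics/w17.png",pic[:,:,::-1]); np.savez("pics/w17.npz",p=pic,d=d,K=K,T=T)
pt,dt=vision.grab_frame("top"); cv2.imwrite("pics/t3.png",pt[:,:,::-1])
a=np.load("pics/top0.npz")
P=pts(K,T,d);Q=(P.reshape(-1,3)-EC)@ER; Q=Q.reshape(480,640,3)
hs=cv2.cvtColor(pic,cv2.COLOR_RGB2HSV); b=(cv2.inRange(hs,(98,140,90),(125,255,255))>0)&(d>0)
def st(n,m): 
    print(n,m.sum(),np.median(Q[m],0) if m.sum() else "")
X,Y=Q[...,0],Q[...,1]
st("latch edge",b&(X>48)&(X<58)&(abs(Y)<60));st("tongue edge",b&(X<-48)&(X>-58)&(abs(Y)<60));st("y+",b&(Y>58)&(Y<67)&(abs(X)<50));st("y-",b&(Y<-58)&(Y>-67)&(abs(X)<50))
w=(pic.min(2)>120)&(d>0);st("housing",w&(abs(Y)>80)&(abs(Y)<100)&(abs(X)<60))
E
sed -i 's/^xs=np.arange(-110,130,.5)/xs=np.arange(-110,130,.5)/' meas.py; python3 meas.py pics/w17.npz pics/r17.png
```

```text
22.8 [ 0.57  0.92 -0.59] [-0.    0.03  0.01 -0.   -0.    0.  ]
latch edge 1881 [52.97  5.49 68.41]
tongue edge 0 
y+ 1885 [-2.87 62.46 68.45]
y- 1813 [ -1.69 -62.49  68.42]
housing 8891 [ 2.24 80.3  70.47]
```

View pics/r17.png

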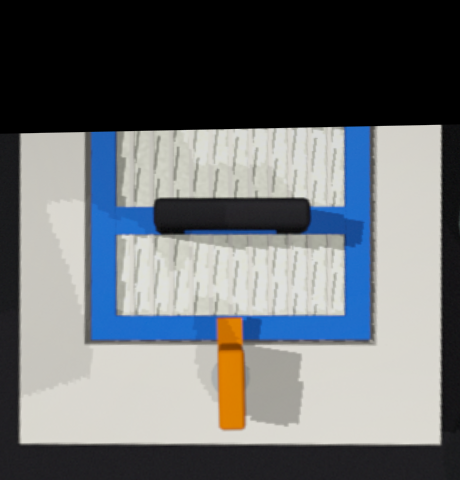

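View pics/t3.png

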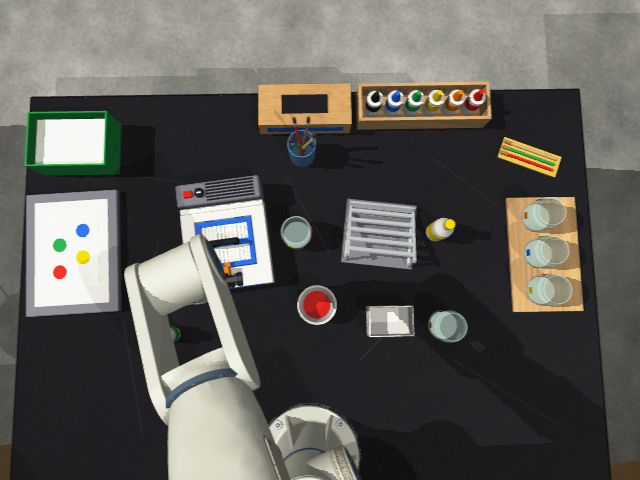

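The rectified view shows the latch straight across the bay edge. The cassette's latch edge is at x≈60.5, and its measured edges (both sides and latch side) are flush at z≈68.4 against a housing top of 70.4. The top view shows the bystanders where they were. Handing in.

```bash
python3 -c "
from rig import r,order
print(r.sense()['clock']); print(order.sign_off())"
```

```text
22.9
the job is handed in; nothing more can be done
None
```

The cassette is back in the extractor with the latch turned shut over it, and I handed the job in at 22.9 s of the 69 s limit. The sign-off gives no verdict, so what follows is from my own measurements.

**What I did:**
1. Turned the latch open from about 0.16 to 1.5 rad.
2. Lifted the cassette off the stand by its bar at 30°.
3. Slid the tongues under the lip at 25°, with the tongue tips at x about -68 mm, z about 53 mm and the other edge at about 113 mm.
4. Swung the cassette down until it met the ledges at about 12 N.
5. Let go, turned the latch shut and backed the arm away.

**Last checks:**
- **Depth and level:** the cassette's side and latch edges measure about 2 mm below the housing top and level. The tongue edge was out of view in the last picture, but measured 2 mm down just before I let go.
- **Tongues:** the tips work out at x about -73.5 mm, roughly 11 mm under the lip. This is calculated from the visible latch edge, not seen directly.
- **Latch:** about 0.02 rad from the jaw angle as I let go, and it looks straight across the bay edge.
- **Bystanders:** by eye in the top view, all are standing where they were. The green bottle is mostly hidden behind the arm there.
- **Arm:** clear of everything, about 140 mm above the latch.

No check failed. One early estimate disagreed: my first fit put the cassette about 7 mm too high because a visible side face was counted as part of its top. I corrected that before the grasp.

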